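Turn the sharp probes point down into their tubes

TASK

Put both sharp probes away point down, each in the tube of its own colour, resting on the tube's floor. First put away the blue probe that lies in the cradle; then take the red probe, which stands point up in its stand, lay it on its side across both forks of the cradle and let go, and take it again the other way so that it too goes into its tube point down. Leave the vial, the dish and the brass chuck standing where they are, and never drop a probe on the bench.

Things in the scene. Friction and masses are not known exactly. Their poses are not given: they have to be found in the camera images.
- blue_probe: a pointed lab probe, 150 mm long, 50 g: blue round handle, 12 mm in diameter and 115 mm long, then a steel needle tapering over 35 mm to a 3 mm point. Origin at the centre of the flat butt end; z runs along the probe from butt to point. Balance point about 70 mm from the butt. At the start it lies in the cradle.
- red_probe: a pointed lab probe, 150 mm long, 50 g: red round handle, 12 mm in diameter and 115 mm long, then a steel needle tapering over 35 mm to a 3 mm point. Origin at the centre of the flat butt end; z runs along the probe from butt to point. Balance point about 70 mm from the butt. At the start it stands point up in the stand.
- blue_probe_point (a point): the blue probe's point, 150 mm from its origin along its z
- red_probe_point (a point): the red probe's point, 150 mm from its origin along its z
- cradle: fixed cradle: black base plate 60 x 125 mm, 8 mm high, with two aluminium V forks 96 mm apart (centres at y = -48 and +48 mm, each 12 mm thick along y, flanks reaching 12 mm above the axis of a probe lying in them and about 20 mm to each side of it at the top, blocks below 34 mm wide along x), open between the forks. Origin on the bench under its centre; a probe lies in it along its y axis.
- cradle_rest (a point): midpoint between the forks, on the axis of a probe lying in the cradle, 55 mm above the bench; axes as the cradle's
- red_tube: upright red plastic tube on a black disc foot (68 mm across, 8 mm high), fixed to the bench. Origin on the bench at its axis, z up. Rim 76 mm up; bore 18 mm in diameter, widening to 28 mm over the top 10 mm; its floor is 11 mm above the bench.
- blue_tube: upright blue plastic tube on a black disc foot (68 mm across, 8 mm high), fixed to the bench. Origin on the bench at its axis, z up. Rim 76 mm up; bore 18 mm in diameter, widening to 28 mm over the top 10 mm; its floor is 11 mm above the bench.
- red_tube_mouth (a point): centre of the red tube's mouth, 76 mm above the bench
- blue_tube_mouth (a point): centre of the blue tube's mouth, 76 mm above the bench
- stand: fixed aluminium cup on a dark disc foot (60 mm across, 8 mm high). Origin on the bench at its axis. Rim 40 mm up and 23 mm across; cavity 15 mm in diameter, its floor 10 mm above the bench, where the red probe's butt stands.
- vial: bystander: amber glass vial with a black cap, 28 mm in diameter, 62 mm high; origin at the centre of its underside
- dish: bystander: shallow glass dish, 84 mm across, 14 mm high; origin at the centre of its underside
- chuck: bystander: brass specimen chuck, 32 mm across and 40 mm high, stepped; origin at the centre of its underside
Things that resemble listed ones, but are neither listed nor needed, are in the scene too. What is shaped like the cradle but purple or turquoise is not meant. What is shaped like the red_tube but orange or purple is not meant.

How it is judged:
By the outcome, as a careful person would: the job done as asked, in the order asked, and still so for the second after the job is handed in, with the robot touching nothing.
It also fails if it takes over 72 s, if anything falls off the work surface, if the arm or the gripper's body presses on something with over 40 N, if the wrist force passes 120 N, or if a joint passes its speed limit or range.

ROBOT

A 6-joint arm with a two-finger parallel gripper is mounted at the origin on the work surface. World frame = base frame: x ahead of the robot, y to its left, z up, the work surface at z = 0. Lengths are in m, angles in degrees, forces in N, time in s.
With the tool pointing down it reaches from about 0.3 to 0.75 m from the base axis. Payload 8.5 kg.
Tool frame: the origin (TCP) lies at the very end of the fingers, on their centre line; the grasp point (between the pads) lies 19 mm behind it; z points along the fingers, y is the direction in which the jaws open and shut (so a half turn about z gives the same grasp; the last joint's range is limited). The gripper opens to 85 mm and grips with 20 to 120 N. Pads are 22 mm wide; open, the fingers measure 114 mm over their backs; the gripper's body (76 mm by 85 mm) begins 54 mm behind the grasp point. The pads swing forward as they close: fully open they stand 13 mm farther back than shut.
Start: joints at [-89.399, 21.807, 74.336, -0, 83.858, -12.336], TCP at [0.123, -0.536, 0.205] pointing down, gripper open.
Joint ranges: [-178.18, 178.18], [-50.72, 133.34], [12.68, 142.11], [-81.47, 261.47], [9.98, 163.14], [-165.26, 165.26]. Speed limits (degrees/s): [136.94, 136.94, 180, 180, 180, 180].

INTERFACE

Orientations are given as a 3x3 rotation matrix whose columns are the frame's x, y, z axes.
In Python, from rig import env, vision, close_job, spotter gives the robot as it stands. The module is installed in compiled form; this text tells all that it offers.
- The arm moves only by the tool jog_arm, never from a script. Its argument "plan" is a list that holds one entry, the list of rows, each a list of 6 numbers: the shift along the tool's x, y, z in units of 40 mm (1.0 is 40 mm), then the turn, a rotation vector about the tool's x, y, z in units of 0.15 rad (1.0 is 0.15 rad). A call has 1 to 10 rows; each row shifts and turns the commanded pose from where the row before left it, along the tool's axes as they then stand; what a row does not reach is not made up. A row lasts 1/10 s, in which the tool goes at most 50 mm and 8.59 degrees, less where a joint would pass 70% of its speed; a pose out of reach is approached as far as the arm can. A call with a number of a shift or a turn outside -1 to 1 is refused whole. A call with a gripper value outside its range is refused whole. "grip" is the opening, from -1 (shut) to 1 (fully open), set as the call begins (left out, the last holds). The fingers move at their own pace and stop on an object; "squeeze" is the grip in N (left out, the last holds). Time passes only in rows, so rows that do not move let the fingers close. It gives the time, the measured TCP pose, the force and the opening at its end, in the units of the state.
- env.observe(): the state, without advancing time (a new reading comes with each control period).
- vision.get_image(name): name is "side" or "top"; returns (picture, depth): 420x560x3 uint8, red, green, blue; 420x560 float32, m along the optical axis (not along the pixel's ray), 0 where there is no reading.
- vision.camera_info(name): a dict with "fx", "fy", "cx", "cy" (pixels), "k1" (the pictures are not rectified: a ray, as slopes to the right and down, at radius r is drawn at 1 + k1 r^2 times it, then the intrinsics apply), "rvec" (rotation vector, rad) and "tvec" (3), from world to camera coordinates, as OpenCV has them. Camera axes: x right, y down, z forward; pixel columns grow to the right and rows downward; lengths in m; the calibration is good to about 2 mm. A picture is of the moment at which its call begins. camera_info takes no time and is no camera call.
- close_job(): hands the job in, once; it reports no verdict.
Trained networks look in the newest picture that a camera, given by its name, has taken for a name from the list of things; names that differ only in an ending like _2 or _b are one class to them, and where a whole thing is asked for, a point or a joint stands for the part that bears it (a point fixed in the world has none). Each returns a list of dicts, best first, with "score" (0 to 1); they miss things now and then, are a little off and sometimes report something else, mostly with a low value. They report only what shows in the picture. A call takes as long as a camera call. They do not tell look-alikes from the thing itself.
- spotter.trace(camera, query): "pixels" (420x560 bool, what is visible of it) and "rect" ([left, top, right, bottom] in pixels, round what is visible of it).
The state is a dict: "time_s": time; "q": joint angles; "qvel": joint speeds; "joint_efforts": joint torques, N m; "position": TCP position; "tool_rot": TCP orientation; "ft_force": force on the tool from outside, world axes, zero at the start; "wrist_torque": the same for the moment, N m; "grip_width": finger opening in m.
Only numpy, scipy, OpenCV 4.12 (cv2) and the standard library are available. Lean on these libraries where they do the work, as an engineer would, in place of code of your own. Each camera call takes 0.05 s, during which the arm holds its last target.

## Working session

There is one attempt and no reset: what is moved stays moved. The work goes in short steps, Python scripts to look and compute and a tool call to move; the robot and the scene stay as the last step left them, time stands still between calls to the robot, and variables do not carry over. Pictures are saved under pics/ and viewed, and the job is handed in when it is done.

Besides the shell and the picture viewer there is one more tool, called as name(argument=value, ...) on one line, values as JSON. jog_arm: Moves the arm, as the interface text tells. Its arguments: {"type":"object","properties":{"plan":{"type":"array"},"grip":{"type":"number"},"squeeze":{"type":"number"}},"required":["plan"]}

```bash
mkdir -p pics; cat > h.py <<'E'
import numpy as np, cv2
from rig import env, vision, close_job, spotter
def cam(n):
    c=vision.camera_info(n);R=cv2.Rodrigues(np.array(c['rvec'],float))[0];t=np.array(c['tvec'],float).ravel();return c,R,t
def save(n,f):
    p,d=vision.get_image(n);cv2.imwrite('pics/'+f,p[:,:,::-1]);np.save('pics/'+n+'_d.npy',d);np.save('pics/'+n+'_p.npy',p);return p,d
def und(c,uv):
    K=np.array([[c['fx'],0,c['cx']],[0,c['fy'],c['cy']],[0,0,1.]])
    return cv2.undistortPoints(np.array(uv,float).reshape(-1,1,2),K,np.array([c['k1'],0,0,0.])).reshape(-1,2)
def world(n,uv,depth):
    c,R,t=cam(n);s=und(c,uv);P=np.c_[s,np.ones(len(s))]*np.array(depth).reshape(-1,1)
    return (P-t)@R
def ray(n,uv,z):
    c,R,t=cam(n);s=und(c,uv);D=np.c_[s,np.ones(len(s))]@R;C=-R.T@t
    return C+D*((z-C[2])/D[:,2])[:,None]
def proj(n,X):
    c,R,t=cam(n);P=np.atleast_2d(X)@R.T+t;s=P[:,:2]/P[:,2:];r=(s**2).sum(1)[:,None];s=s*(1+c['k1']*r)
    return s*[c['fx'],c['fy']]+[c['cx'],c['cy']]
def cloud(n,mask):
    d=np.load('pics/'+n+'_d.npy');v,u=np.nonzero(mask&(d>0));return world(n,np.c_[u,v],d[v,u])
E
python3 - <<'E'
from h import *
for n in('top','side'):
    save(n,n+'0.png');c,R,t=cam(n);print(n,c,-R.T@t)
print(env.observe())
E
```

```text
top {'fx': 459.1872279721451, 'fy': 459.1872279721451, 'cx': 274.5881454473375, 'cy': 200.4717591516263, 'k1': 0.03807551665556296, 'rvec': array([ 2.09529244, -2.14133823,  0.18012876]), 'tvec': array([0.06973736, 0.56537343, 1.27779068])} [0.32311087 0.04096635 1.36058097]
side {'fx': 497.6268970801013, 'fy': 497.6268970801013, 'cx': 271.7891255367885, 'cy': 209.46886236390807, 'k1': -0.0028446208617968175, 'rvec': array([ 0.38962441, -2.68940663,  1.35796129]), 'tvec': array([0.5122331 , 0.16076544, 1.36781387])} [0.23988016 1.10979871 0.93270971]
{'time_s': 0.1, 'q': array([-8.93978746e+01,  2.18390586e+01,  7.43786959e+01,  1.81563501e-04,
        8.38572946e+01, -1.23331893e+01]), 'qvel': array([ 0.00947708, -0.13413344, -0.07989817, -0.01355226,  0.05856907,
       -0.07233609]), 'joint_efforts': array([ 3.76233380e-03, -4.49217474e+01, -2.31654078e+01, -1.88793406e-04,
        3.71965813e-03, -4.39025627e-06]), 'position': array([ 0.12313778, -0.53574586,  0.20426555]), 'tool_rot': array([[ 9.74623485e-01,  2.23850537e-01, -1.06145649e-05],
       [ 2.23850358e-01, -9.74622646e-01,  1.30981304e-03],
       [ 2.82857155e-04, -1.27895062e-03, -9.99999142e-01]]), 'ft_force': array([0.85044406, 1.09857377, 0.0779829 ]), 'wrist_torque': array([ 0.02118977, -0.01701507, -0.00241664]), 'grip_width': 0.08530484304129496}
```

View pics/top0.png

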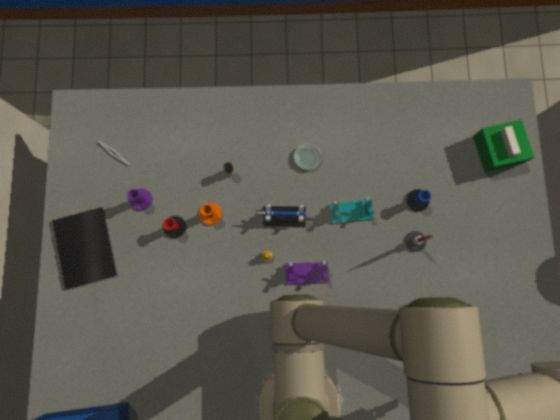

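View pics/side0.png

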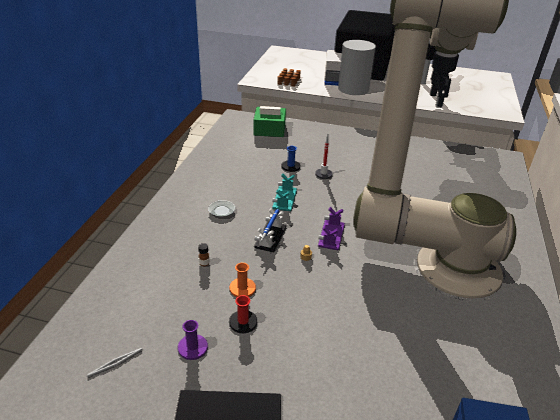

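The top view shows the black cradle with the blue probe at about (285,215). The red tube is at (174,226), the blue tube at (418,200) and the stand with the red probe at (415,240). Next I'll measure them.

```bash
cat > m.py <<'E'
from h import *
for n in('top','side'):
    save(n,n+'1.png'); d=np.load(f'pics/{n}_d.npy')
    for q in ['blue_probe','red_probe','cradle','red_tube','blue_tube','stand','vial','dish','chuck']:
        for r in spotter.trace(n,q)[:5]:
            m=r['pixels'];P=cloud(n,m)
            if r['score']<.25 or len(P)<5: continue
            np.save(f"pics/m_{n}_{q}.npy",m) if 0 else None
            print(n,q,round(r['score'],2),np.round(r['rect']),m.sum(),'med',np.round(np.median(P,0),3),'lo',np.round(np.percentile(P,5,0),3),'hi',np.round(np.percentile(P,95,0),3))
E
python3 m.py
```

```text
top blue_probe 0.76 [260. 213. 308. 215.] 177 med [0.528 0.034 0.058] lo [ 0.522 -0.023  0.054] hi [0.535 0.086 0.063]
top blue_probe 0.33 [403. 189. 428. 206.] 459 med [ 0.566 -0.362  0.009] lo [ 0.543 -0.389  0.001] hi [ 0.597 -0.339  0.075]
top red_probe 0.58 [416. 235. 432. 242.] 63 med [ 0.445 -0.35   0.094] lo [ 0.441 -0.355  0.036] hi [ 0.451 -0.347  0.142]
top cradle 0.9 [285. 259. 328. 284.] 893 med [ 0.359 -0.03   0.008] lo [ 0.333 -0.083  0.003] hi [0.387 0.026 0.06 ]
top cradle 0.86 [328. 200. 371. 226.] 939 med [ 0.536 -0.165  0.008] lo [ 0.509 -0.217 -0.   ] hi [ 0.565 -0.107  0.058]
top cradle 0.68 [263. 204. 307. 227.] 707 med [0.521 0.028 0.008] lo [ 0.5   -0.025  0.003] hi [0.557 0.087 0.061]
top cradle 0.47 [293. 148. 324. 170.] 560 med [ 0.709 -0.044  0.007] lo [ 0.676 -0.078  0.   ] hi [ 0.741 -0.01   0.015]
top red_tube 0.82 [198. 203. 221. 223.] 381 med [0.536 0.247 0.01 ] lo [0.514 0.224 0.004] hi [0.563 0.275 0.076]
top red_tube 0.64 [162. 215. 184. 237.] 376 med [0.5   0.352 0.011] lo [0.478 0.331 0.005] hi [0.529 0.376 0.077]
top red_tube 0.63 [129. 187. 15
[... 1972 characters left out ...]
e 0.63 [326. 138. 332. 164.] 119 med [ 0.448 -0.354  0.081] lo [ 0.443 -0.638 -0.001] hi [ 0.491 -0.346  0.142]
side blue_tube 0.69 [280. 146. 298. 173.] 286 med [ 0.566 -0.362  0.013] lo [ 0.544 -0.389  0.003] hi [ 0.595 -0.341  0.075]
side stand 0.75 [314. 165. 332. 178.] 172 med [ 0.445 -0.347  0.009] lo [ 0.423 -0.372  0.003] hi [ 0.47  -0.329  0.039]
side vial 0.56 [197. 244. 206. 266.] 206 med [0.668 0.198 0.041] lo [0.659 0.183 0.012] hi [0.681 0.204 0.063]
side dish 0.91 [206. 200. 234. 220.] 329 med [ 0.714 -0.055  0.008] lo [ 0.681 -0.081  0.002] hi [ 0.745 -0.018  0.015]
side chuck 0.46 [300. 242. 309. 263.] 146 med [0.411 0.089 0.019] lo [0.399 0.071 0.002] hi [0.427 0.097 0.04 ]
```

```bash
python3 - <<'E'
import cv2
a=cv2.imread('pics/top0.png');b=cv2.imread('pics/side0.png')
cv2.imwrite('pics/tz.png',cv2.resize(a[180:290,250:450],None,fx=4,fy=4,interpolation=cv2.INTER_CUBIC))
cv2.imwrite('pics/sz.png',cv2.resize(b[120:340,190:350],None,fx=2.7,fy=2.7,interpolation=cv2.INTER_CUBIC))
E
```

```text
(no output)
```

View pics/tz.png

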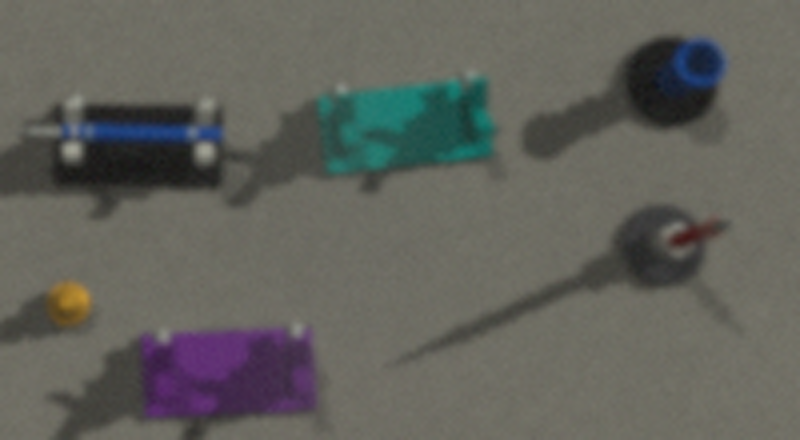

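View pics/sz.png

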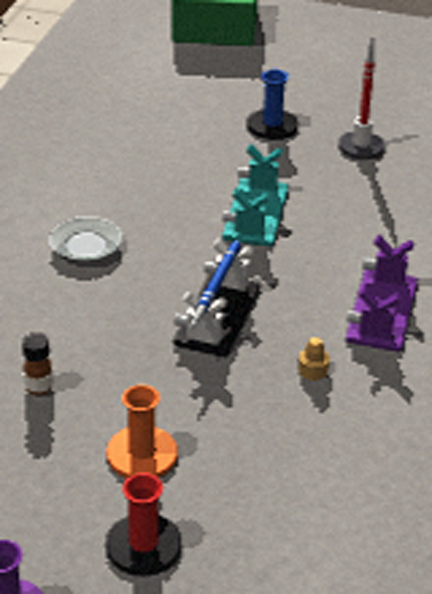

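The network's hits match the picture: the black cradle is near (0.53, 0.03), the red tube near (0.50, 0.355), the blue tube near (0.567, -0.362) and the stand near (0.445, -0.348). Next I'll fit these positions more precisely.

```bash
cat > fit.py <<'E'
from h import *
from scipy.optimize import least_squares
def circ(P):
    f=lambda c:np.hypot(P[:,0]-c[0],P[:,1]-c[1])-c[2]
    m=P[:,:2].mean(0);return least_squares(f,[*m,.03],loss='soft_l1',f_scale=.002).x
for n in('top','side'):
    d=np.load(f'pics/{n}_d.npy');p=np.load(f'pics/{n}_p.npy').astype(int)
    v,u=np.indices(d.shape);m=d>0
    W=np.full(d.shape+(3,),np.nan);W[m]=world(n,np.c_[u[m],v[m]],d[m])
    hsv=cv2.cvtColor(p.astype(np.uint8),cv2.COLOR_RGB2HSV).astype(int)
    for q,c in dict(red_tube=(.502,.355),blue_tube=(.567,-.362),stand=(.444,-.35)).items():
        near=np.hypot(W[...,0]-c[0],W[...,1]-c[1])<.045
        top=near&(W[...,2]>(.068 if 'tube' in q else .034))&(W[...,2]<(.085 if 'tube' in q else .044))
        foot=near&(W[...,2]>.004)&(W[...,2]<.013)
        F=W[foot];T=W[top]
        print(n,q,'foot n',len(F),'bbox mid',np.round((F.max(0)+F.min(0))/2,4),'ext',np.round(np.ptp(F,0),3),'top n',len(T),np.round((T.max(0)+T.min(0))/2,4),np.round(np.ptp(T,0),3),'mean',np.round(T.mean(0),4))
    # bench bias
    b=(np.abs(W[...,2])<.01)&(np.abs(W[...,0]-.55)<.2)&(np.abs(W[...,1])<.4);print('bench z',np.nanmedian(W[...,2][b]))
    # blue probe in cradle
    near=(np.abs(W[...,0]-.528)<.03)&(np.abs(W[...,1]-.03)<.08)&(W[...,2]>.045)
    bl=near&(p[...,2]>p[...,0]*1.6)
    for nm,mm in(('blue',bl),('all high',near)):
        B=W[mm];k=np.polyfit(B[:,1],B[:,0],1);print(n,nm,len(B),'x=',k,'at y=.03',np.polyval(k,.03),'y range',B[:,1].min(),B[:,1].max(),'z',np.median(B[:,2]))
    base=(np.abs(W[...,0]-.53)<.05)&(np.abs(W[...,1]-.03)<.09)&(p.sum(-1)<130)&(W[...,2]>.004)&(W[...,2]<.013)
    cnt,r=None,cv2.minAreaRect(W[base][:,:2].astype(np.float32)*1000);print('base',r,'mid z',np.median(W[base][:,2]))
    fk=(np.abs(W[...,0]-.53)<.03)&(np.abs(W[...,1]-.03)<.07)&(W[...,2]>.03)&(hsv[...,1]<60)
    F=W[fk];
    for s in(F[:,1]<.03,F[:,1]>.03): print('fork',s.sum(),np.round(np.median(F[s],0),4),np.round(F[s].min(0),4),np.round(F[s].max(0),4))
    r=(np.hypot(W[...,0]-.444,W[...,1]+.35)<.03)&(W[...,2]>.05)&(W[...,2]<.17);R=W[r]
    k=np.polyfit(R[:,2],R[:,:2],1);print('red',len(R),'slope',k[0],'at z=.07',k[0]*.07+k[1],'max z',R[:,2].max())
print(env.observe()['time_s'])
E
python3 fit.py
```

```text
top red_tube foot n 262 bbox mid [0.5024 0.354  0.0085] ext [0.077 0.085 0.009] top n 78 [0.5033 0.358  0.0743] [0.032 0.032 0.012] mean [0.5045 0.3594 0.0744]
top blue_tube foot n 243 bbox mid [ 0.5645 -0.3637  0.0085] ext [0.073 0.079 0.009] top n 65 [ 0.5671 -0.3695  0.0738] [0.033 0.034 0.011] mean [ 0.569  -0.3707  0.0735]
top stand foot n 227 bbox mid [ 0.4397 -0.3492  0.0082] ext [0.076 0.078 0.008] top n 30 [ 0.4463 -0.3526  0.039 ] [0.02  0.021 0.01 ] mean [ 0.4451 -0.3505  0.0389]
bench z -6.587174121751553e-05
top blue 134 x= [0.0510732  0.52692109] at y=.03 0.5284532850033421 y range -0.026357133094880667 0.08285077262315983 z 0.05826662570524628
top all high 280 x= [0.03789944 0.5275828 ] at y=.03 0.5287197830856875 y range -0.029192584128674676 0.10873847676549606 z 0.05835751934592797
base ((527.522705078125, 33.907958984375), (118.91144561767578, 54.874755859375), 88.56425476074219) mid z 0.00818749657594325
fork 54 [ 0.5221 -0.0172  0.0596] [ 0.5063 -0.0291  0.0306] [ 0.5555 -0.0086  0.0673]
fork 62 [0.53   0.0798 0.0583] [0.5111 0.0736 0.031 ] [0.5574 0.1    0.0683]
[... 612 characters left out ...]
006778270898093045
side blue 97 x= [0.0324684  0.52777371] at y=.03 0.5287477644818422 y range -0.03273893438150379 0.08261216570577047 z 0.05941462611888362
side all high 229 x= [0.03477005 0.52839211] at y=.03 0.5294352099577229 y range -0.03273893438150379 0.10675945122035908 z 0.059008648006011105
base ((520.9503173828125, 24.44949722290039), (138.28353881835938, 54.252685546875), 81.58910369873047) mid z 0.008274882162705569
fork 93 [ 0.5225 -0.0167  0.0453] [ 0.5078 -0.0285  0.0305] [ 0.5578 -0.0045  0.0663]
fork 129 [0.531  0.0787 0.0525] [0.5106 0.0596 0.0304] [0.5583 0.0991 0.066 ]
red 88 slope [ 0.00565778 -0.01516939] at z=.07 [ 0.44690541 -0.35208185] max z 0.1586957504951734
1.1
```

```bash
cat > fit2.py <<'E'
from h import *
from scipy.optimize import minimize
th=np.linspace(0,2*np.pi,60)
def ring(x,y,r,z):return np.c_[x+r*np.cos(th),y+r*np.sin(th),np.full(60,z)]
def hull(n,pts,o,S,shape):
    im=np.zeros(shape,np.uint8)
    for P in pts:
        uv=(proj(n,P)-o+.5)*S-.5
        cv2.fillConvexPoly(im,cv2.convexHull(np.round(uv*16).astype(np.int32)),255,shift=4)
    return im
S=8
def run(n,name,c,pred,model,p0):
    p=np.load(f'pics/{n}_p.npy')
    ctr=proj(n,[[c[0],c[1],.05]])[0].astype(int);o=ctr-30
    crop=p[o[1]:o[1]+60,o[0]:o[0]+60].astype(float)
    w=cv2.resize(pred(crop).astype(np.float32),None,fx=S,fy=S,interpolation=cv2.INTER_CUBIC)
    w=np.clip(w,0,1)
    def cost(q):
        im=hull(n,model(q),o,S,w.shape)/255.
        return 1-np.minimum(im,w).sum()/np.maximum(im,w).sum()
    best=None
    for dx in(-.004,0,.004):
        p1=np.array(p0,float);p1[0]+=dx
        s=np.vstack([p1]+[p1+np.eye(len(p1))[i]*(.005 if i<2 else .002) for i in range(len(p1))])
        r=minimize(cost,p1,method='Nelder-Mead',options=dict(initial_simplex=s,xatol=1e-4,fatol=1e-4))
        if best is None or r.fun<best.fun:best=r
    print(n,name,np.round(best.x,4),'iou',round(1-best.fun,3))
tube=lambda q:[np.r_[ring(q[0],q[1],q[2],.076),ring(q[0],q[1],q[3],.066)],np.r_[ring(q[0],q[1],q[3],.066),ring(q[0],q[1],q[3],.008)]]
red=lambda C:np.clip((C[...,0]-np.maximum(C[...,1],C[...,2])-15)/40,0,1)
blu=lambda C:np.clip((C[...,2]-np.maximum(C[...,0],C[...,1])-12)/30,0,1)
for n in('top','side'):
    run(n,'red_tube',(.504,.356),red,tube,[.504,.356,.016,.0125])
    run(n,'blue_tube',(.568,-.367),blu,tube,[.568,-.367,.016,.0125])
    # red handle of red probe, leaning allowed: x,y at z=.07
    hm=lambda q:[np.r_[ring(q[0]+q[2]*-.03,q[1]+q[3]*-.03,.006,.04),ring(q[0]+q[2]*.055,q[1]+q[3]*.055,.006,.125)]]
    run(n,'red handle',(.446,-.350),red,hm,[.446,-.350,0,0])
    def bm(q): # blue handle: centre x,y, yaw slope, half visible
        a=np.array([q[2],1,0])/np.hypot(q[2],1);b=np.array([1,-q[2],0])/np.hypot(q[2],1)
        c=np.array([q[0],q[1],.055]);z=np.array([0,0,1.])
        R=[c+s*.0575*a+.006*(np.cos(th)[:,None]*b+np.sin(th)[:,None]*z) for s in(-1,1)]
        return [np.vstack(R)]
    run(n,'blue handle mid',(.529,.03),blu,bm,[.529,.029,.035])
E
python3 fit2.py
```

```text
top red_tube [0.504  0.3573 0.0196 0.0127] iou 0.785
top blue_tube [ 0.5669 -0.3653  0.0181  0.    ] iou 0.645
top red handle [ 0.4454 -0.348  -0.0062  0.0063] iou 0.187
top blue handle mid [0.5302 0.0276 0.0365] iou 0.711
side red_tube [0.5191 0.3135 0.0329 0.0178] iou 0.77Traceback (most recent call last):
  File "fit2.py", line 33, in <module>
    run(n,'blue_tube',(.568,-.367),blu,tube,[.568,-.367,.016,.0125])
    ~~~^^^^^^^^^^^^^^^^^^^^^^^^^^^^^^^^^^^^^^^^^^^^^^^^^^^^^^^^^^^^^
  File "fit2.py", line 25, in run
    r=minimize(cost,p1,method='Nelder-Mead',options=dict(initial_simplex=s,xatol=1e-4,fatol=1e-4))
    res = _minimize_neldermead(fun, x0, args, callback, bounds=bounds,
                               **options)
    fxcc = func(xcc)
    fx = function(np.copy(x), *(wrapper_args + args))
  File "fit2.py", line 19, in cost
    im=hull(n,model(q),o,S,w.shape)/255.
       ~~~~^^^^^^^^^^^^^^^^^^^^^^^^
  File "fit2.py", line 8, in hull
    uv=(proj(n,P)-o+.5)*S-.5
        ~~~~^^^^^
  File "h.py", line 17, in proj
    c,R,t=cam(n);P=np.atleast_2d(X)@R.T+t;s=P[:,:2]/P[:,2:];r=(s**2).sum(1)[:,None];s=s*(1+c['k1']*r)
          ~~~^^^
  File "h.py", line 4, in cam
    c=vision.camera_info(n);R=cv2.Rodrigues(np.array(c['rvec'],float))[0];t=np.array(c['tvec'],float).ravel();return c,R,t
ValueError: time passes only in moves, steps and waits
```

```bash
python3 - <<'E'
import re
s=open('h.py').read()
s=s.replace("def cam(n):\n    c=","_C={}\ndef cam(n):\n    if n not in _C: _C[n]=_cam(n)\n    return _C[n]\ndef _cam(n):\n    c=")
open('h.py','w').write(s)
E
cat > ov.py <<'E'
from h import *
th=np.linspace(0,2*np.pi,60)
def ring(x,y,r,z):return np.c_[x+r*np.cos(th),y+r*np.sin(th),np.full(60,z)]
def overlay(n,items,f,w=34,S=8):
    p=np.load(f'pics/{n}_p.npy');tiles=[]
    for c,curves in items:
        o=(proj(n,[[*c,.05]])[0]-w/2).astype(int)
        im=cv2.resize(p[o[1]:o[1]+w,o[0]:o[0]+w,::-1],None,fx=S,fy=S,interpolation=cv2.INTER_CUBIC)
        im=np.clip(im*1.5,0,255).astype(np.uint8)
        for P in curves:
            uv=(proj(n,P)-o+.5)*S-.5
            cv2.polylines(im,[np.round(uv*16).astype(np.int32)],False,(0,255,255),1,shift=4)
        tiles.append(im)
    return np.hstack(tiles)
def items(rt,bt,st,cr,yaw):
    a=np.array([np.cos(np.pi/2+yaw),np.sin(np.pi/2+yaw)]);b=np.array([a[1],-a[0]])
    rect=[[*(np.array(cr)+i*.0625*a+j*.03*b),.008] for i,j in((1,1),(1,-1),(-1,-1),(-1,1),(1,1))]
    lines=[np.array([[*(np.array(cr)+i*a+s*.006*b),.055] for i in(-.055,.06)]) for s in(-1,1)]
    return [(rt,[ring(*rt,.014,.076),ring(*rt,.034,.008)]),(bt,[ring(*bt,.014,.076),ring(*bt,.034,.008)]),
     (st,[ring(*st,.0115,.04),ring(*st,.03,.008)]),(cr,[np.array(rect)]+lines)]
if __name__=='__main__':
    it=items((.504,.3565),(.5675,-.3665),(.4455,-.351),(.5285,.031),np.radians(-2))
    cv2.imwrite('pics/ov1.png',np.vstack([overlay(n,it,0,w=48,S=4) for n in('top','side')]))
E
python3 ov.py
```

```text
(no output)
```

View pics/ov1.png

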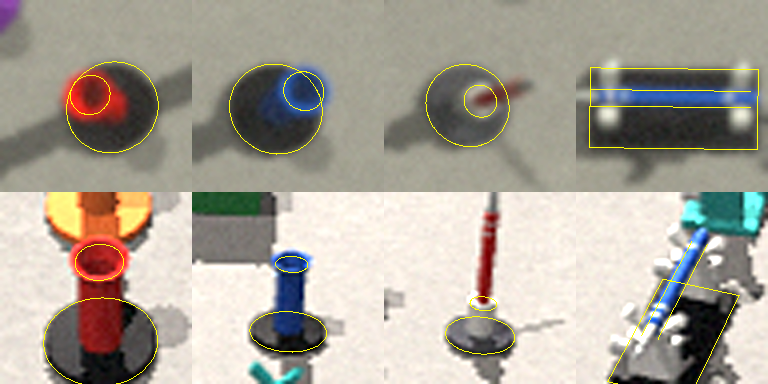

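```bash
python3 - <<'E'
from ov import *
it=items((.504,.3565),(.5675,-.3665),(.4455,-.351),(.529,.031),np.radians(-2))
cv2.imwrite('pics/ov2.png',np.vstack([overlay(n,it[:3],0,w=32,S=8) for n in('top','side')]))
E
```

```text
(no output)
```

View pics/ov2.png

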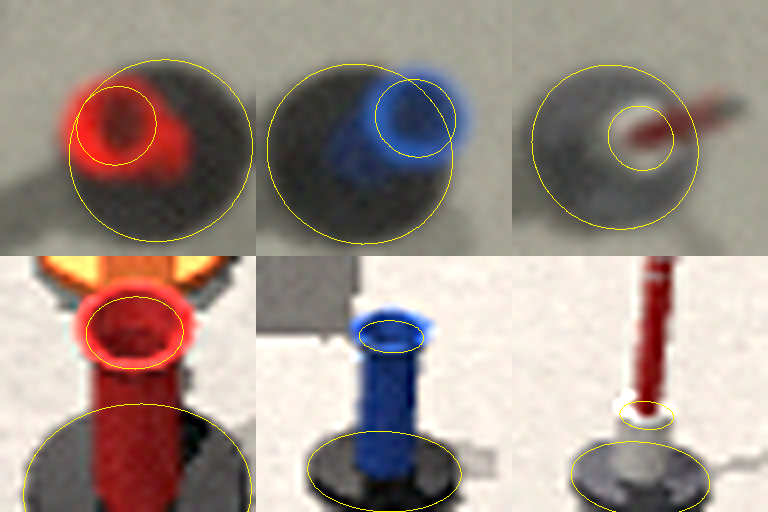

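```bash
cat > pl.py <<'E'
from h import *
from scipy.spatial.transform import Rotation as Ro
from scipy.linalg import logm,expm
import json,sys,os
def T(R,p):
    M=np.eye(4);M[:3,:3]=R;M[:3,3]=p;return M
def cur():
    s=env.observe();os.makedirs('log',exist_ok=True)
    with open('log/q.jsonl','a') as f:f.write(json.dumps([list(map(float,s['q'])),list(map(float,s['position'])),np.array(s['tool_rot']).tolist()])+'\n')
    return T(Ro.from_matrix(s['tool_rot']).as_matrix(),s['position'])
def frame(p,b_y,tilt,sign):
    pass
def rotz(d):return Ro.from_euler('z',d,degrees=True).as_matrix()
def tool(a,y):
    a=np.array(a,float);a/=np.linalg.norm(a);y=np.array(y,float);y-=a*(a@y);y/=np.linalg.norm(y)
    return np.c_[np.cross(y,a),y,a]
def plan(T0,T1,vmax=.04,wmax=7.5,N=None):
    D=np.linalg.inv(T0)@T1
    ang=np.linalg.norm(Ro.from_matrix(D[:3,:3]).as_rotvec(degrees=True))
    def rows(N):
        X=expm(np.real(logm(D))/N);v=X[:3,3]/.04;w=Ro.from_matrix(X[:3,:3]).as_rotvec()/.15
        return np.round(np.r_[v,w],3),X
    if N is None:
        N=1
        while True:
            r,X=rows(N)
            if np.linalg.norm(r[:3])*.04<=vmax and np.abs(r[:3]).max()<=1 and np.linalg.norm(r[3:])*8.594<=wmax: break
            N+=1
    r,X=rows(N)
    Xr=T(Ro.from_rotvec(r[3:]*.15).as_matrix(),r[:3]*.04);M=T0.copy();path=[]
    for i in range(N):M=M@Xr;path.append(M[:3,3].copy())
    print('N',N,'row',r.tolist());print('end err mm',np.round((M[:3,3]-T1[:3,3])*1000,2),'path',np.round(path[::max(1,N//5)],3).tolist())
    return M
P=np.array([.035,1,0]);P/=np.linalg.norm(P);B=np.array([P[1],-P[0],0])
E
python3 - <<'E'
from pl import *
a=.5*P+np.array([0,0,-.866])
R=tool(a,B); G=np.array([.5287,.021,.055])
pre=G+.019*a-.10*a
T0=cur();print(pre)
M=plan(T0,T(tool([0,0,-1],B),[.45,0,.25]))
plan(M,T(R,pre))
E
```

```text
[ 0.52728337 -0.01947522  0.125146  ]
N 17 row [0.976, -0.179, -0.066, 0.0, -0.0, -0.514]
end err mm [-0.5   0.07 -0.29] path [[0.16, -0.52, 0.207], [0.26, -0.457, 0.215], [0.344, -0.372, 0.223], [0.405, -0.271, 0.231], [0.442, -0.158, 0.239], [0.452, -0.04, 0.247]]
N 5 row [-0.214, 0.392, 0.598, -0.0, 0.698, 0.001]
end err mm [-0.01  0.02  0.06] path [[0.465, -0.009, 0.226], [0.48, -0.016, 0.201], [0.496, -0.02, 0.176], [0.512, -0.021, 0.151], [0.527, -0.019, 0.125]]
```

jog_arm(plan=[[[0.976,-0.179,-0.066,0,0,-0.514],[0.976,-0.179,-0.066,0,0,-0.514],[0.976,-0.179,-0.066,0,0,-0.514],[0.976,-0.179,-0.066,0,0,-0.514],[0.976,-0.179,-0.066,0,0,-0.514],[0.976,-0.179,-0.066,0,0,-0.514],[0.976,-0.179,-0.066,0,0,-0.514],[0.976,-0.179,-0.066,0,0,-0.514],[0.976,-0.179,-0.066,0,0,-0.514]]], grip=0.4)

```text
time_s: 2.0
position: [0.3883, -0.305, 0.2287]
tool_rot: [[0.604, 0.797, 0.0], [0.797, -0.604, -0.0], [0.0, 0.0, -1.0]]
ft_force: [-0.2, -0.0, 0.1]
grip_width: 0.06
```

```bash
python3 -c "
from pl import *
T0=cur();s=env.observe();print(s['time_s'],np.round(s['q'],2),np.round(T0,3).tolist(),s['grip_width'])"
```

```text
2.0 [-51.91  15.12  80.34   0.    84.53 -14.79] [[0.604, 0.797, 0.0, 0.388], [0.797, -0.604, -0.0, -0.305], [0.0, 0.0, -1.0, 0.229], [0.0, 0.0, 0.0, 1.0]] 0.060029382449847145
```

jog_arm(plan=[[[0.976,-0.179,-0.066,0,0,-0.514],[0.976,-0.179,-0.066,0,0,-0.514],[0.976,-0.179,-0.066,0,0,-0.514],[0.976,-0.179,-0.066,0,0,-0.514],[0.976,-0.179,-0.066,0,0,-0.514],[0.976,-0.179,-0.066,0,0,-0.514],[0.976,-0.179,-0.066,0,0,-0.514],[0.976,-0.179,-0.066,0,0,-0.514],[0,0,0,0,0,0]]])

```text
time_s: 2.9
position: [0.4489, 0.0036, 0.2503]
tool_rot: [[0.028, 1.0, 0.001], [1.0, -0.028, 0.001], [0.001, 0.001, -1.0]]
ft_force: [0.2, 0.3, -0.5]
grip_width: 0.0596
```

```bash
python3 -c "
from pl import *
T0=cur();s=env.observe();print(s['time_s'],np.round(s['q'],2),np.round(T0,3).tolist(),s['grip_width'])"
```

```text
2.9 [-1.474e+01  9.600e+00  8.409e+01  5.000e-02  8.627e+01 -1.316e+01] [[0.028, 1.0, 0.001, 0.449], [1.0, -0.028, 0.001, 0.004], [0.001, 0.001, -1.0, 0.25], [0.0, 0.0, 0.0, 1.0]] 0.05963936693032635
```

```bash
python3 - <<'E'
from pl import *
a=.5*P+np.array([0,0,-.866])
R=tool(a,B); G=np.array([.5287,.021,.055])
plan(cur(),T(R,G-.081*a))
E
```

```text
N 4 row [-0.283, 0.493, 0.75, -0.002, 0.872, 0.012]
end err mm [0.02 0.02 0.08] path [[0.468, -0.008, 0.22], [0.488, -0.016, 0.189], [0.508, -0.02, 0.157], [0.527, -0.019, 0.125]]
```

jog_arm(plan=[[[-0.283,0.493,0.75,-0.002,0.872,0.012],[-0.283,0.493,0.75,-0.002,0.872,0.012],[-0.283,0.493,0.75,-0.002,0.872,0.012]]])

```text
time_s: 3.2
position: [0.5091, -0.0252, 0.1564]
tool_rot: [[0.037, 0.999, 0.019], [0.922, -0.042, 0.385], [0.386, 0.003, -0.923]]
ft_force: [0.1, 0.7, 0.3]
grip_width: 0.0599
```

```bash
python3 -c "
from pl import *
T0=cur()"
```

jog_arm(plan=[[[-0.283,0.493,0.75,-0.002,0.872,0.012],[0,0,0,0,0,0]]])

```text
time_s: 3.4
position: [0.5272, -0.0261, 0.118]
tool_rot: [[0.046, 0.999, 0.014], [0.861, -0.047, 0.506], [0.506, -0.012, -0.862]]
ft_force: [-0.6, 0.3, 0.2]
grip_width: 0.0595
```

```bash
cat > kin.py <<'E'
import numpy as np, json
from scipy.spatial.transform import Rotation as Ro
from scipy.optimize import least_squares
D=[json.loads(l) for l in open('log/q.jsonl')]
def fk(q,k,s4=1):
    d1,a1,off,L2,e,L3,L6=k[:7]
    q1,q2,q3,q4,q5,q6=np.radians(q)
    rz=lambda t:Ro.from_euler('z',t).as_matrix();ry=lambda t:Ro.from_euler('y',t).as_matrix()
    R1=rz(q1);R2=R1@ry(q2);R3=R2@ry(q3);R5=R3@rz(s4*q4)@ry(q5);R6=R5@rz(k[7]*q6+k[8])
    p=np.array([0,0,d1])+R1@[a1,off,0]+R2@[0,0,L2]+R3@[e,0,L3]+R6@[0,0,L6]
    return p,R6
if __name__=='__main__':
    best=None
    for s4 in(1,-1):
     for s6 in(1,-1):
      for o6 in (0,np.pi/2,np.pi,-np.pi/2):
        def f(v):
            k=[*v[:7],s6,o6];r=[]
            for q,p,R in D:
                pp,RR=fk(q,k,s4);r+=list((pp-p))+list(.1*(RR-np.array(R)).ravel())
            return np.array(r)
        s=least_squares(f,[.3,0,.118,.35,0,.35,.25])
        if best is None or s.cost<best[0]:best=(s.cost,s4,s6,o6,s.x,f(s.x))
    print(len(D),best[:4],np.round(best[4],4));print(np.round(best[5].reshape(len(D),-1),4)[:, :3])
    json.dump([list(map(float,[*best[4],best[2],best[3]])),best[1]],open('log/k.json','w'))
E
python3 -c "
from pl import *
T0=cur();s=env.observe();print(s['time_s'],np.round(s['q'],2),np.round(T0,4).tolist(),s['grip_width'])"; python3 kin.py
```

```text
3.4 [-30.31  28.89  85.25  26.59  82.51 -34.9 ] [[0.046, 0.9988, 0.0136, 0.5272], [0.8613, -0.0466, 0.506, -0.0261], [0.5061, -0.0116, -0.8624, 0.118], [0.0, 0.0, 0.0, 1.0]] 0.05954098175990691
6 (np.float64(1.370768629732092e-18), 1, 1, 1.5707963267948966) [ 0.1301 -0.      0.1175  0.5371  0.103   0.3508  0.284 ]
[[-0. -0.  0.]
 [-0.  0.  0.]
 [-0.  0.  0.]
 [-0.  0.  0.]
 [-0.  0.  0.]
 [ 0.  0.  0.]]
```

```bash
cat > ik.py <<'E'
from pl import *
from kin import fk
from scipy.optimize import least_squares
k,s4=json.load(open('log/k.json'))
lo=np.array([-178.18,-50.72,12.68,-81.47,9.98,-165.26]);hi=np.array([178.18,133.34,142.11,261.47,163.14,165.26])
def ik(M,q0):
    def f(q):
        p,R=fk(q,k,s4);return np.r_[(p-M[:3,3])*10,(R-M[:3,:3]).ravel()]
    best=None
    for g in [q0]+[np.clip(np.array(q0)+np.random.RandomState(i).randn(6)*25,lo+1,hi-1) for i in range(6)]:
        r=least_squares(f,np.clip(g,lo+.1,hi-.1),bounds=(lo,hi))
        c=np.abs(r.x-q0).max() if r.cost<1e-8 else 1e6+r.cost
        if best is None or c<best[0]:best=(c,r.x,r.cost)
    return best[1],best[2]
def chk(name,M,q0):
    q,c=ik(M,q0);print(name,np.round(q,1),'OK' if c<1e-8 else 'FAIL %.2g'%c,'wrist z %.3f'%(M[:3,3]-.284*M[:3,2])[2]);return q
X=np.array([1.,0,0]);Z=np.array([0,0,1.])
def hang(yawdir,tilt): # probe point down: a horizontal dir yawdir, down tilt
    t=np.radians(tilt);h=np.array([*yawdir,0])/np.linalg.norm(yawdir)
    a=np.cos(t)*h-np.sin(t)*Z; return a
E
python3 - <<'E'
from ik import *
q0=np.array(env.observe()['q'])
tilt=30
for tilt in (30,40):
    print('tilt',tilt)
    s,c=np.sin(np.radians(tilt)),np.cos(np.radians(tilt))
    a=s*P-c*Z;G=np.array([.5287,.021,.055])
    qg=chk('blue grasp',T(tool(a,B),G+.019*a),q0)
    for yaw in(0,10,20,30,40):
        d=np.array([np.sin(np.radians(yaw)),-np.cos(np.radians(yaw))])
        a=hang(d,tilt);y=np.array([-d[1],d[0],0]) # right dir: for d=-y ->y=+x
        for h in(.2,.112):
            G=np.array([.5685,-.368,h]);chk(f'blue tube yaw{yaw} z{h}',T(tool(a,y),G+.019*a),qg)
    # red
    for yaw in(0,20,40):
        d=np.array([np.sin(np.radians(yaw)),-np.cos(np.radians(yaw))]);a=hang(d,tilt);y=np.array([-d[1],d[0],0])
        for sg in(1,-1): qr=chk(f'red stand yaw{yaw} sg{sg}',T(tool(a,sg*y),np.array([.446,-.351,.07])+.019*a),qg)
    a=s*P-c*Z   # lay with p=-P : a.p=-s
    chk('red lay',T(tool(a,B),np.array([.5287,.031,.055])+.019*a),qg)
    a=-s*P-c*Z
    q2=chk('red regrasp',T(tool(a,B),np.array([.5287,.041,.055])+.019*a),qg)
    for yaw in(0,20,40,60):
        d=np.array([np.sin(np.radians(yaw)),np.cos(np.radians(yaw))]);a=hang(d,tilt);y=np.array([d[1],-d[0],0])
        for h in(.2,.112):chk(f'red tube yaw{yaw} z{h}',T(tool(a,y),np.array([.505,.356,h])+.019*a),q2)
E
```

```text
tilt 30
blue grasp [-24.7  34.1  92.2  29.6  69.1 -37.2] OK wrist z 0.284
blue tube yaw0 z0.2 [-25.3  34.   81.3 -69.4  56.8  12.2] OK wrist z 0.332
blue tube yaw0 z0.112 [-25.3  41.   85.5 -76.9  53.5  25.2] OK wrist z 0.244
blue tube yaw10 z0.2 [-27.4  30.9  87.7 -74.8  45.5  12. ] OK wrist z 0.332
blue tube yaw10 z0.112 [-27.4  38.2  90.2 -81.5  44.   23.5] FAIL 0.0016 wrist z 0.244
blue tube yaw20 z0.2 [-30.5  28.2  93.1 -81.5  33.8  12.3] FAIL 7.4e-06 wrist z 0.332
blue tube yaw20 z0.112 [-30.5  36.4  97.6 259.2  34.1  35.3] OK wrist z 0.244
blue tube yaw30 z0.2 [-34.7  26.1  98.6 261.5  21.8  22.1] FAIL 0.00041 wrist z 0.332
blue tube yaw30 z0.112 [-34.5  34.7 102.3 238.2  26.   48. ] OK wrist z 0.244
blue tube yaw40 z0.2 [-39.2  24.3 101.1 242.3  10.5  33.5] OK wrist z 0.332
blue tube yaw40 z0.112 [-39.2  33.6 105.7 206.9  21.   70.1] OK wrist z 0.244
red stand yaw0 sg1 [-30.2  38.7 108.2 261.5  48.8  52.2] FAIL 0.00046 wrist z 0.202
red stand yaw0 sg-1 [ -30.2   38.7  108.2  261.5   48.8 -127.8] FAIL 0.00046 wrist z 0.202
red stand yaw20 sg1 [-37.7  36.2 118.6 225.9  40.1  69
[... 2342 characters left out ...]
2 -43.5] OK wrist z 0.258
red regrasp [  9.8  39.1  86.8 -42.   70.   32.4] OK wrist z 0.258
red tube yaw0 z0.2 [  4.   26.4  88.4  53.7  71.5 -17.2] OK wrist z 0.370
red tube yaw0 z0.112 [  4.   33.7  93.6  57.9  64.4 -28.4] OK wrist z 0.282
red tube yaw20 z0.2 [ 6.2 21.2 97.9 60.  52.6 -9. ] OK wrist z 0.370
red tube yaw20 z0.112 [  6.2  29.6 103.5  70.9  46.7 -25.8] OK wrist z 0.282
red tube yaw40 z0.2 [ 12.1  17.7 103.9  63.8  31.6   3.4] OK wrist z 0.370
red tube yaw40 z0.112 [ 12.1  27.  109.9  90.2  28.1 -26.8] OK wrist z 0.282
red tube yaw60 z0.2 [ 21.3  16.9 105.1  39.1  10.6  45.8] OK wrist z 0.370
red tube yaw60 z0.112 [ 21.3  26.4 111.3 137.7  10.  -53.8] FAIL 6e-07 wrist z 0.282
```

```bash
python3 - <<'E'
from ik import *
q0=np.array([-28,37,92,-30,60,0.])
for tilt in (30,35,40,45):
    for yaw in(0,-10,-20,-30,-45):
        d=np.array([np.sin(np.radians(yaw)),-np.cos(np.radians(yaw))]);a=hang(d,tilt);y=np.array([-d[1],d[0],0])
        for h in(.07,.2):chk(f'red stand t{tilt} yaw{yaw} h{h}',T(tool(a,y),np.array([.446,-.351,h])+.019*a),q0)
E
```

```text
red stand t30 yaw0 h0.07 [-29.7  37.3 102.1 -81.5  49.4  35.6] FAIL 0.014 wrist z 0.202
red stand t30 yaw0 h0.2 [-30.   24.3 101.1 -78.2  50.   22.9] OK wrist z 0.332
red stand t30 yaw-10 h0.07 [-28.   40.2 100.3 -81.5  56.3  42.8] FAIL 0.00013 wrist z 0.202
red stand t30 yaw-10 h0.2 [-28.   27.3  95.  -71.3  60.4  22.5] OK wrist z 0.332
red stand t30 yaw-20 h0.07 [-27.   42.3  94.1 -72.6  64.2  40.5] OK wrist z 0.202
red stand t30 yaw-20 h0.2 [-27.   30.5  88.6 -65.8  70.4  23. ] OK wrist z 0.332
red stand t30 yaw-30 h0.07 [-26.9  44.5  87.3 -64.9  72.7  38.8] OK wrist z 0.202
red stand t30 yaw-30 h0.2 [-26.9  33.6  82.  -61.4  80.   24. ] OK wrist z 0.332
red stand t30 yaw-45 h0.07 [-27.9  48.   77.3 -56.1  85.4  38.5] OK wrist z 0.202
red stand t30 yaw-45 h0.2 [-27.9  38.3  72.1 -56.   93.7  26.2] OK wrist z 0.332
red stand t35 yaw0 h0.07 [-31.3  35.8 103.6 -81.5  45.   34.5] FAIL 0.0031 wrist z 0.222
red stand t35 yaw0 h0.2 [-31.3  22.8  99.3 -69.6  48.3  14.1] OK wrist z 0.352
red stand t35 yaw-10 h0.07 [-29.4  38.2 100.1 -76.9  52.5  37.6] OK wrist z 0.222
red stand t35 yaw-10 
[... 1470 characters left out ...]
  20.6  95.2 -51.6  48.1  -4.1] OK wrist z 0.387
red stand t45 yaw-10 h0.07 [-32.6  34.7  98.2 -63.   47.1  22.6] OK wrist z 0.257
red stand t45 yaw-10 h0.2 [-32.6  23.4  90.4 -50.5  57.8   2.5] OK wrist z 0.387
red stand t45 yaw-20 h0.07 [-31.5  36.8  92.8 -56.7  56.   24.4] OK wrist z 0.257
red stand t45 yaw-20 h0.2 [-31.5  26.3  85.2 -48.8  67.    8. ] OK wrist z 0.387
red stand t45 yaw-30 h0.07 [-31.1  38.9  87.3 -51.5  64.6  26.8] OK wrist z 0.257
red stand t45 yaw-30 h0.2 [-31.1  29.1  79.9 -46.8  75.9  13. ] OK wrist z 0.387
red stand t45 yaw-45 h0.07 [-31.6  42.2  79.1 -45.   76.8  31.4] OK wrist z 0.257
red stand t45 yaw-45 h0.2 [-31.6  33.4  71.8 -43.5  88.4  20. ] OK wrist z 0.387
```

```bash
python3 - <<'E'
from ik import *
t=np.radians(40);a=np.sin(t)*P-np.cos(t)*Z;G=np.array([.529,.021,.055]);R=tool(a,B)
M=plan(cur(),T(R,G+(.019-.06)*a))
plan(M,T(R,G+.019*a),vmax=.025)
E
```

```text
N 2 row [0.004, 0.004, 0.473, -0.009, 0.558, -0.054]
end err mm [ 0.03 -0.01  0.  ] path [[0.528, -0.016, 0.102], [0.528, -0.005, 0.086]]
N 3 row [0.0, -0.0, 0.5, -0.0, -0.0, 0.0]
end err mm [ 0.03 -0.01  0.  ] path [[0.529, 0.008, 0.071], [0.529, 0.02, 0.056], [0.529, 0.033, 0.04]]
```

jog_arm(plan=[[[0.004,0.004,0.473,-0.009,0.558,-0.054],[0.004,0.004,0.473,-0.009,0.558,-0.054],[0,0,0,0,0,0],[0,0,0,0,0,0]]])

```text
time_s: 3.8
position: [0.5289, -0.0036, 0.0937]
tool_rot: [[0.016, 0.999, 0.028], [0.773, -0.03, 0.634], [0.634, 0.011, -0.773]]
ft_force: [0.7, 0.4, -0.6]
grip_width: 0.0595
```

```bash
python3 - <<'E'
from ik import *
t=np.radians(40);a=np.sin(t)*P-np.cos(t)*Z;G=np.array([.529,.021,.055]);R=tool(a,B)
M=plan(cur(),T(R,G+.019*a),vmax=.025)
save('side','s3.png');save('top','t3.png')
p=np.load('pics/side_p.npy')[150:270,200:360,::-1];q=np.load('pics/top_p.npy')[160:280,210:370,::-1]
cv2.imwrite('pics/z3.png',cv2.resize(np.hstack([p,q]),None,fx=2.5,fy=2.5,interpolation=cv2.INTER_CUBIC))
E
```

```text
N 3 row [-0.046, -0.008, 0.538, 0.012, 0.024, 0.025]
end err mm [0.04 0.05 0.02] path [[0.529, 0.009, 0.076], [0.529, 0.021, 0.058], [0.529, 0.033, 0.04]]
```

View pics/z3.png

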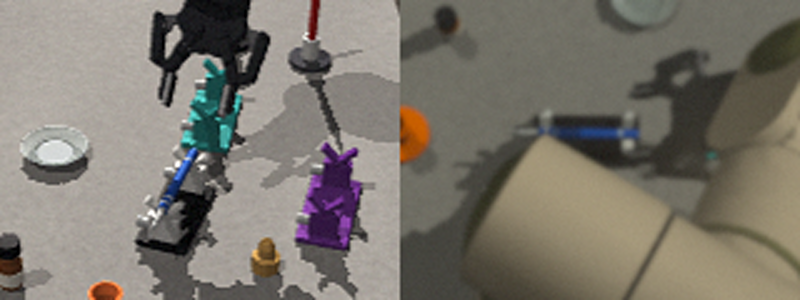

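The gripper is lined up behind the cradle and leaning as planned. I'll approach and grip.

jog_arm(plan=[[[-0.046,-0.008,0.538,0.012,0.024,0.025],[-0.046,-0.008,0.538,0.012,0.024,0.025],[-0.046,-0.008,0.538,0.012,0.024,0.025],[0,0,0,0,0,0],[0,0,0,0,0,0],[0,0,0,0,0,0]]])

```text
time_s: 4.5
position: [0.5301, 0.0332, 0.0409]
tool_rot: [[0.026, 0.999, 0.024], [0.765, -0.035, 0.644], [0.644, 0.002, -0.765]]
ft_force: [0.0, 0.3, -0.3]
grip_width: 0.0595
```

```bash
python3 - <<'E'
from ik import *
t=np.radians(40);a=np.sin(t)*P-np.cos(t)*Z;G=np.array([.529,.021,.055]);R=tool(a,B)
T0=cur();print(np.round(T0,4).tolist())
M=plan(T0,T(R,G+.019*a),vmax=.025)
print('grasp pt',(T0[:3,3]-.019*T0[:3,2]))
save('side','s4.png');save('top','t4.png')
p=np.load('pics/side_p.npy')[150:270,200:360,::-1];q=np.load('pics/top_p.npy')[160:280,210:370,::-1]
cv2.imwrite('pics/z4.png',cv2.resize(np.hstack([p,q]),None,fx=2.5,fy=2.5,interpolation=cv2.INTER_CUBIC))
E
```

```text
[[0.0256, 0.9994, 0.0241, 0.5301], [0.7646, -0.0351, 0.6436, 0.0332], [0.644, 0.0019, -0.765, 0.0409], [0.0, 0.0, 0.0, 1.0]]
N 1 row [-0.007, -0.016, 0.009, 0.01, -0.011, 0.008]
end err mm [-0.01 -0.01 -0.01] path [[0.529, 0.033, 0.04]]
grasp pt [0.52959713 0.02092895 0.05542291]
```

View pics/z4.png

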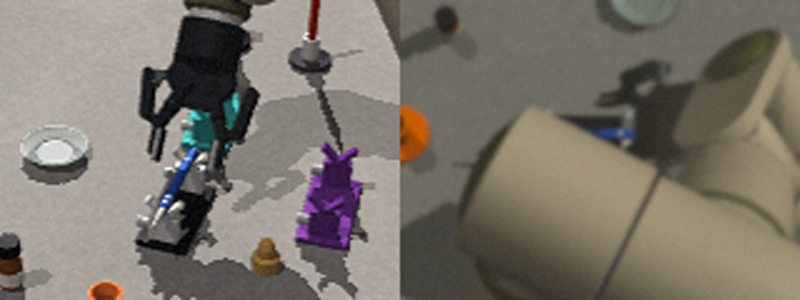

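```bash
python3 - <<'E'
from ik import *
M=cur()
g=M[:3,3]-.019*M[:3,2];y=M[:3,1]
for X in(g,M[:3,3],M[:3,3]+.03*y,M[:3,3]-.03*y,[.529,-.017,.067],[.529,.08,.067],[.529,-.03,.055]): print((proj('side',np.array(X))[0]-[200,150])*2.5, proj('side',np.array(X))[0])
p=np.load('pics/side_p.npy')[185:255,245:305,::-1]
cv2.imwrite('pics/z5.png',cv2.resize(p,None,fx=8,fy=8,interpolation=cv2.INTER_CUBIC))
E
```

```text
[178.22878923 177.50380737] [271.29151569 221.00152295]
[174.65164097 193.67933101] [269.86065639 227.4717324 ]
[149.90962049 188.22135833] [259.9638482  225.28854333]
[199.63671661 199.19081018] [279.85468664 229.67632407]
[187.70066384 150.38530944] [275.08026554 210.15412377]
[164.20991013 200.39228476] [265.68396405 230.1569139 ]
[190.37921873 152.26368525] [276.15168749 210.9054741 ]
```

View pics/z5.png

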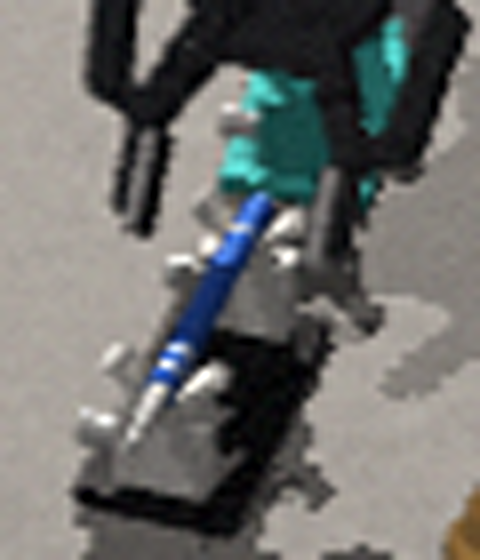

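```bash
python3 - <<'E'
from ik import *
M=cur()
d=np.load('pics/side_d.npy');p=np.load('pics/side_p.npy')
v,u=np.indices(d.shape);m=(d>0)&(u>240)&(u<310)&(v>180)&(v<240)
W=world('side',np.c_[u[m],v[m]],d[m]);L=(W-M[:3,3])@M[:3,:3]
uu,vv=u[m],v[m]
for s in(-1,1):
    k=(L[:,1]*s>.02)&(L[:,1]*s<.06)&(np.abs(L[:,0])<.03)&(L[:,2]<.03)
    i=np.argsort(-L[k][:,2])[:12]
    print(s);print(np.c_[uu[k][i],vv[k][i]][:6].tolist(),np.round(L[k][i],3)[:12].tolist(),p[vv[k][i],uu[k][i]][:6].tolist())
E
```

```text
-1
[[276, 239], [277, 239], [278, 239], [279, 239], [277, 238], [278, 238]] [[-0.019, -0.021, 0.029], [-0.021, -0.023, 0.028], [-0.021, -0.026, 0.027], [-0.02, -0.029, 0.027], [-0.024, -0.022, 0.025], [-0.016, -0.027, 0.025], [-0.018, -0.029, 0.024], [-0.029, -0.03, 0.023], [-0.027, -0.021, 0.022], [-0.021, -0.025, 0.022], [-0.027, -0.026, 0.021], [-0.025, -0.03, 0.021]] [[10, 12, 13], [8, 8, 11], [10, 14, 13], [9, 8, 4], [8, 7, 4], [9, 13, 8]]
1
[[257, 235], [253, 234], [258, 235], [254, 234], [255, 234], [251, 233]] [[-0.028, 0.04, 0.03], [-0.03, 0.053, 0.029], [-0.027, 0.036, 0.029], [-0.027, 0.049, 0.029], [-0.028, 0.046, 0.028], [-0.026, 0.058, 0.028], [-0.029, 0.047, 0.025], [-0.028, 0.038, 0.023], [0.001, 0.031, -0.033], [-0.005, 0.03, -0.034], [0.012, 0.035, -0.034], [0.004, 0.034, -0.035]] [[164, 159, 151], [167, 164, 158], [166, 161, 153], [169, 162, 155], [165, 158, 151], [170, 165, 157]]
```

```bash
python3 - <<'E'
from ik import *
s=env.observe();print(s['time_s'],s['position'],s['qvel'])
save('side','s6.png')
s=env.observe();print(s['time_s'],s['position'],s['grip_width'],s['ft_force'])
M=cur()
d=np.load('pics/side_d.npy');p=np.load('pics/side_p.npy')
v,u=np.indices(d.shape);m=(d>0)&(u>220)&(u<330)&(v>140)&(v<240)
W=world('side',np.c_[u[m],v[m]],d[m]);L=(W-M[:3,3])@M[:3,:3]
g=p[m].max(1)<90
k=g&(np.abs(L[:,0])<.06)&(np.abs(L[:,1])<.09)&(L[:,2]<.0)
for z in np.arange(-.2,0,.01):
    kk=k&(L[:,2]>z)&(L[:,2]<=z+.01)
    if kk.any(): print(round(z,2),kk.sum(),np.round(np.percentile(L[kk][:,1],[0,25,50,75,100]),3),np.round(np.percentile(L[kk][:,0],[0,50,100]),3))
E
```

```text
4.6 [0.52985323 0.03322599 0.04055839] [-0.06873033  0.33863773  0.39664913  0.15315202 -0.13839549 -0.10617777]
4.65 [0.5297316  0.03332108 0.04035298] 0.05999124439806157 [-0.17404563 -0.29402023  0.46049388]
-0.2 87 [-0.038 -0.025 -0.007  0.009  0.031] [-0.009  0.032  0.041]
-0.19 91 [-0.037 -0.026 -0.011  0.009  0.031] [-0.001  0.032  0.043]
-0.18 89 [-0.038 -0.026 -0.01   0.008  0.031] [0.001 0.031 0.042]
-0.17 89 [-0.038 -0.026 -0.009  0.01   0.033] [-0.005  0.031  0.04 ]
-0.16 109 [-0.038 -0.023 -0.006  0.012  0.033] [-0.001  0.018  0.042]
-0.15 92 [-0.04  -0.022 -0.003  0.016  0.038] [-0.005  0.011  0.017]
-0.14 139 [-0.068 -0.036 -0.005  0.026  0.066] [-0.014  0.01   0.024]
-0.13 151 [-0.068 -0.033 -0.002  0.029  0.066] [-0.012  0.011  0.028]
-0.12 113 [-0.066 -0.027 -0.005  0.019  0.062] [-0.015  0.012  0.023]
-0.11 126 [-0.065 -0.026  0.001  0.023  0.063] [-0.022  0.011  0.024]
-0.1 87 [-0.063 -0.035  0.021  0.034  0.062] [-0.021  0.012  0.023]
-0.09 89 [-0.063 -0.047 -0.029  0.04   0.06 ] [-0.012  0.01   0.018]
-0.08 55 [-0.059 -0.044 -0.034  0.036  0.057] [-0.013  0.009  0.018]
-0.07 28 [-0.044 -0.04  -0.     0.032  0.042] [-0.007  0.005  0.014]
-0.06 32 [-0.044 -0.039 -0.017  0.03   0.042] [-0.043  0.004  0.014]
-0.05 31 [-0.044 -0.038 -0.006  0.031  0.043] [-0.029  0.005  0.016]
-0.04 26 [-0.042 -0.033 -0.005  0.022  0.034] [-0.047 -0.004  0.014]
-0.03 18 [-0.017 -0.005  0.     0.02   0.025] [-0.054 -0.044  0.002]
-0.02 13 [-0.025 -0.005 -0.002  0.006  0.027] [-0.058 -0.041  0.016]
-0.01 46 [-0.03  -0.019 -0.008 -0.001  0.027] [-0.06  -0.052  0.034]
```

```bash
python3 - <<'E'
from ik import *
print(proj('side',np.array([[.123,-.536,.205],[.123,-.536,.218],[.123,-.536,.235]])))
im=cv2.imread('pics/side0.png')[20:130,400:520];cv2.imwrite('pics/z6.png',cv2.resize(im,None,fx=5,fy=5,interpolation=cv2.INTER_CUBIC))
im=cv2.imread('pics/s3.png')[120:220,230:330];cv2.imwrite('pics/z7.png',cv2.resize(im,None,fx=5,fy=5,interpolation=cv2.INTER_CUBIC))
print(proj('side',np.array([[.5289,-.0036,.0937],[.5589,-.0036,.0937],[.4989,-.0036,.0937]])))
E
```

```text
[[432.42835208 111.94891482]
 [433.25531465 108.40914998]
 [434.3482092  103.73080322]]
[[274.10924813 205.34607265]
 [264.05733051 203.4824882 ]
 [284.24879783 207.2259148 ]]
```

View pics/z6.png

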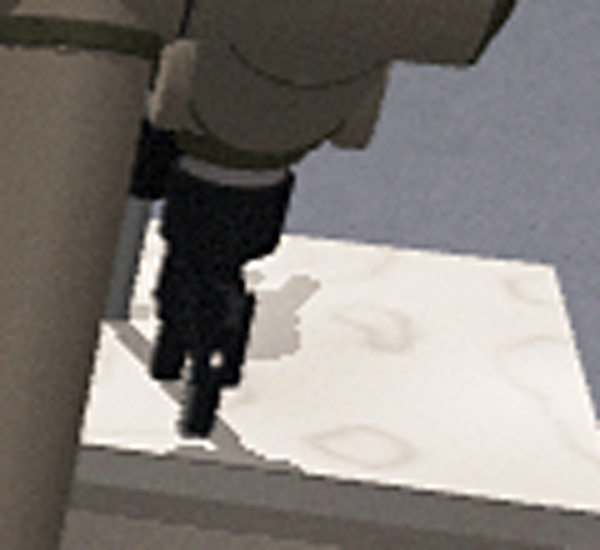

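View pics/z7.png

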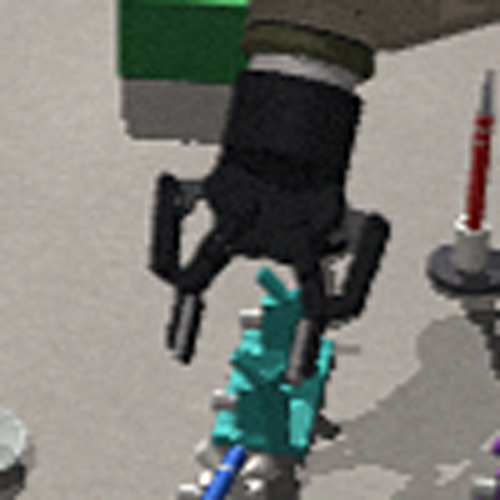

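The picture disagrees with the reported TCP. The fingertips show about 33 mm behind it, where about 8 mm is expected at this opening. The start picture gives the same offset of about 25 mm. I'll advance in steps and check each one.

jog_arm(plan=[[[0,0,0.2,0,0,0],[0,0,0.2,0,0,0],[0,0,0,0,0,0],[0,0,0,0,0,0]]])

```text
time_s: 5.05
position: [0.5295, 0.0446, 0.0271]
tool_rot: [[0.027, 0.999, 0.021], [0.763, -0.034, 0.645], [0.646, -0.001, -0.764]]
ft_force: [-0.8, -0.3, -0.1]
grip_width: 0.0601
```

```bash
cat > tip.py <<'E'
from ik import *
def tips(fn=None):
    if fn: save('side',fn)
    M=cur();d=np.load('pics/side_d.npy');p=np.load('pics/side_p.npy')
    c=proj('side',M[:3,3])[0].astype(int)
    v,u=np.indices(d.shape);m=(d>0)&(abs(u-c[0])<60)&(abs(v-c[1])<60)
    W=world('side',np.c_[u[m],v[m]],d[m]);L=(W-M[:3,3])@M[:3,:3]
    g=p[m].max(1)<110
    w=env.observe()['grip_width']/2
    for s in(-1,1):
        k=g&(L[:,1]*s>w-.006)&(L[:,1]*s<w+.016)&(abs(L[:,0])<.018)&(L[:,2]<.02)&(L[:,2]>-.09)
        print('side',s,k.sum(),'z top vals',np.round(np.sort(L[k][:,2])[-6:],3),'x',np.round(np.percentile(L[k][:,0],[5,50,95]),3))
    o=c-35
    cv2.imwrite('pics/z_'+fn,cv2.resize(p[o[1]-20:o[1]+60,o[0]:o[0]+80,::-1],None,fx=7,fy=7,interpolation=cv2.INTER_CUBIC))
    s=env.observe();print(s['time_s'],np.round(M[:3,3],4),np.round(s['ft_force'],1),s['grip_width'])
E
python3 -c "
from tip import *
tips('s8.png')"
```

```text
side -1 110 z top vals [0.013 0.016 0.016 0.017 0.019 0.019] x [-0.01   0.008  0.012]
side 1 110 z top vals [-0.038 -0.036 -0.036 -0.035 -0.034 -0.033] x [-0.011  0.008  0.015]
5.1 [0.5297 0.0443 0.0273] [0.5 0.3 0.8] 0.06000365821341274
```

View pics/z_s8.png

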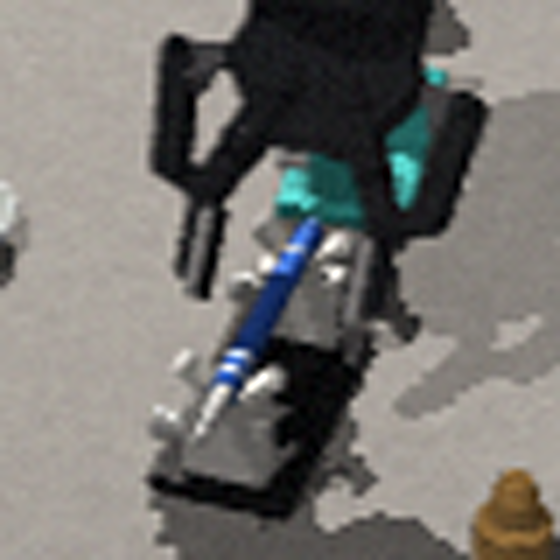

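jog_arm(plan=[[[0,0,0.18,0,0,0],[0,0,0,0,0,0],[0,0,0,0,0,0]]])

```text
time_s: 5.4
position: [0.5297, 0.049, 0.0218]
tool_rot: [[0.027, 0.999, 0.022], [0.763, -0.035, 0.645], [0.645, -0.001, -0.764]]
ft_force: [-0.3, 0.3, -0.1]
grip_width: 0.0595
```

jog_arm(plan=[[[0,0,0,0,0,0],[0,0,0,0,0,0],[0,0,0,0,0,0],[0,0,0,0,0,0],[0,0,0,0,0,0],[0,0,0,0,0,0]]], grip=-1, squeeze=40)

```text
time_s: 6.0
position: [0.5309, 0.0485, 0.0222]
tool_rot: [[0.027, 0.999, 0.025], [0.764, -0.036, 0.644], [0.645, 0.002, -0.764]]
ft_force: [5.7, -0.5, 2.4]
grip_width: 0.0095
```

```bash
python3 -c "
from tip import *
tips('s9.png')"
```

```text
side -1 144 z top vals [0.015 0.015 0.016 0.017 0.018 0.018] x [-0.014  0.008  0.015]
side 1 109 z top vals [-0.037 -0.036 -0.035 -0.034 -0.032 -0.028] x [-0.009  0.008  0.014]
6.05 [0.5309 0.0485 0.0222] [6.  0.6 2.1] 0.009992333397935751
```

View pics/z_s9.png

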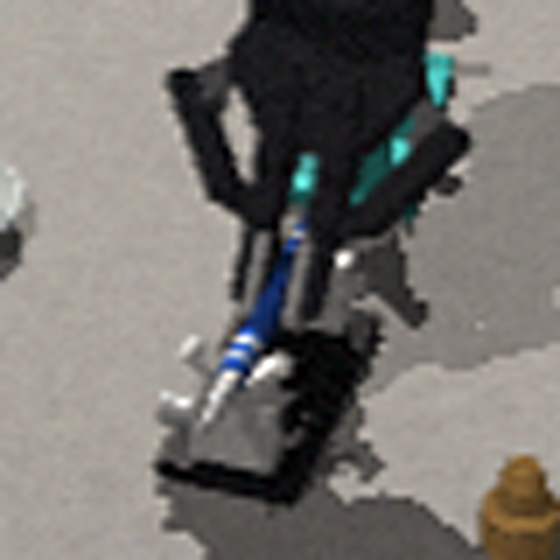

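jog_arm(plan=[[[0.16,0,-0.19,0,0,0],[0.323,0,-0.382,0,0,0],[0.323,0,-0.382,0,0,0],[0,0,0,0,0,0],[0,0,0,0,0,0]]], squeeze=60)

```text
time_s: 6.55
position: [0.5294, 0.049, 0.0718]
tool_rot: [[0.027, 0.999, 0.022], [0.764, -0.034, 0.645], [0.645, -0.001, -0.764]]
ft_force: [0.5, 0.4, -0.9]
grip_width: 0.0094
```

```bash
python3 -c "
from tip import *
tips('s10.png')"
```

```text
side -1 126 z top vals [-0.03  -0.029 -0.028 -0.028  0.019  0.02 ] x [-0.002  0.008  0.015]
side 1 118 z top vals [-0.038 -0.037 -0.035 -0.035 -0.033 -0.03 ] x [-0.009  0.009  0.014]
6.6 [0.5293 0.0491 0.0714] [ 0.4  0.1 -1.1] 0.009109639953316682
```

View pics/z_s10.png

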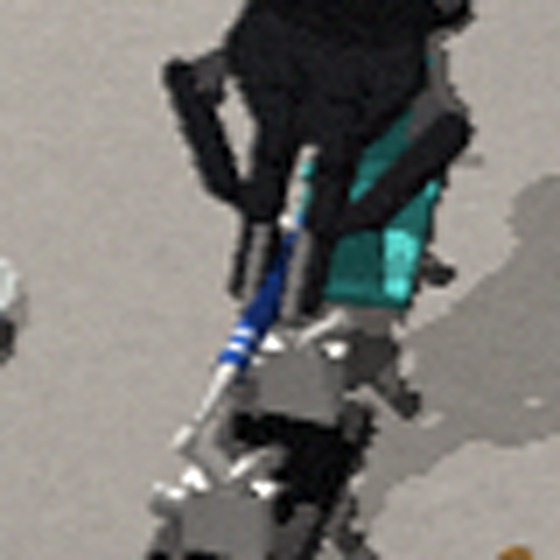

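```bash
cat > held.py <<'E'
from ik import *
def held(col,pdir,fn,rng=(-.06,.12),cam_='side'):
    """fit held probe axis in tool frame; pdir=expected dir in tool frame"""
    p,d=save(cam_,fn);M=cur();v,u=np.indices(d.shape)
    m=d>0;W=world(cam_,np.c_[u[m],v[m]],d[m]);L=(W-M[:3,3])@M[:3,:3]
    c=p[m].astype(int)
    if col=='blue':g=(c[:,2]>c[:,0]*1.5)&(c[:,2]>c[:,1]*1.25)&(c[:,2]>50)
    else:g=(c[:,0]>c[:,2]*1.8)&(c[:,0]>c[:,1]*1.8)&(c[:,0]>45)
    k=g&(abs(L[:,1])<.03)&(abs(L[:,0])<.14)&(L[:,2]<.09)&(L[:,2]>-.14)
    Q=L[k];
    # robust line
    for it in range(6):
        mu=Q.mean(0);dr=np.linalg.svd(Q-mu)[2][0]
        if dr@pdir<0:dr=-dr
        r=np.linalg.norm(np.cross(Q-mu,dr),axis=1)
        if it<5:Q=Q[r<max(.008,np.percentile(r,90))]
    cdir=M[:3,:3].T@(-(cam(cam_)[1].T@cam(cam_)[2])-(M[:3,3]+M[:3,:3]@mu));cdir-=dr*(cdir@dr);cdir/=np.linalg.norm(cdir)
    ax=mu-cdir*.0047   # centre of cylinder from mean visible surface
    t0=-ax[0]/dr[0];
    print(len(Q),'dir tool',np.round(dr,3),'angle to expected',np.round(np.degrees(np.arccos(dr@pdir/np.linalg.norm(pdir))),1),'at x=0:',np.round(ax+t0*dr,4),'extent rel x=0',np.round([((Q-ax)@dr).min()-t0,((Q-ax)@dr).max()-t0],4),'rms',r.std())
    return M,ax+t0*dr,dr
if __name__=='__main__':
    t=np.radians(40)
    M,c,dr=held('blue',np.array([np.cos(t),0,np.sin(t)]),'s11.png')
    print('world dir',M[:3,:3]@dr,'pt',M[:3,3]+M[:3,:3]@c)
E
python3 held.py
```

```text
56 dir tool [ 0.742 -0.033  0.67 ] angle to expected 2.8 at x=0: [ 0.      0.001  -0.0453] extent rel x=0 [-0.0398  0.0615] rms 0.0016067426036779425
world dir [ 0.00163812  0.99946059 -0.03280019] pt [0.52929307 0.01983577 0.10575351]
```

```bash
cat >> ik.py <<'E'
LIM=.7*np.array([136.94,136.94,180,180,180,180])*.1
def check(T0,r,N,pt=None,q0=None):
    """per-row joint rate check; pt in tool frame tracked"""
    q=np.array(env.observe()['q']) if q0 is None else q0
    Xr=T(Ro.from_rotvec(np.array(r[3:])*.15).as_matrix(),np.array(r[:3])*.04);M=T0.copy();worst=0;out=[]
    for i in range(N):
        M=M@Xr
        def f(x):
            p,R=fk(x,k,s4);return np.r_[(p-M[:3,3])*10,(R-M[:3,:3]).ravel()]
        s=least_squares(f,np.clip(q,lo+.01,hi-.01),bounds=(lo,hi));
        w=np.max(np.abs(s.x-q)/LIM);worst=max(worst,w);q=s.x
        if s.cost>1e-8: out.append('row %d unreachable %.1e'%(i,s.cost))
    print('  rate frac of limit %.2f'%worst,'q end',np.round(q,1),out[:2])
    return M,q
def go(T0,T1,pts=(),q0=None,**kw):
    D=np.linalg.inv(T0)@T1;N=kw.get('N')
    import io,contextlib
    b=io.StringIO()
    with contextlib.redirect_stdout(b): plan(T0,T1,**kw)
    s=b.getvalue();print(s,end='')
    N=int(s.split()[1]);r=json.loads(s[s.index('['):s.index(']')+1])
    Xr=T(Ro.from_rotvec(np.array(r[3:])*.15).as_matrix(),np.array(r[:3])*.04);M=T0.copy()
    for pt in pts:
        A=T0.copy();tr=[]
        for i in range(N):A=A@Xr;tr.append(np.round(A[:3,3]+A[:3,:3]@pt,3).tolist())
        print('  pt',tr[::max(1,N//6)],tr[-1])
    return check(T0,r,N,q0=q0)
GP=np.array([0,0,-.0445])
E
cat > b1.py <<'E'
from ik import *
p=np.array([.764,0,.645]);pt=GP+.098*p; bt=GP-.052*p
T0=cur();U=T0.copy();U[2,3]+=.14
M,q=go(T0,U)
a=hang((0,-1),40.1);R=tool(a,[1,0,0]);print('p world',R@p)
G=np.array([.5685,-.368,.21])
V=T(R,G-R@GP)
W=T(R,[.55,-.1,.40]);
M,q=go(M,V,pts=(pt,bt,GP),q0=q)
X=V.copy();X[2,3]-=.10
go(V,X,q0=q)
E
python3 b1.py
```

```text
N 4 row [0.565, -0.002, -0.668, 0.0, 0.0, -0.0]
end err mm [ 0.01  0.03 -0.02] path [[0.529, 0.049, 0.106], [0.529, 0.049, 0.141], [0.529, 0.049, 0.176], [0.529, 0.049, 0.211]]
  rate frac of limit 0.32 q end [-26.9  23.8  81.7  35.8  93.4 -28.9] []
p world [ 0.         -0.00126385 -0.99985969]
N 13 row [-0.96, 0.092, 0.087, -0.003, -0.806, -0.02]
end err mm [ 0.18 -0.11 -0.14] path [[0.532, 0.022, 0.184], [0.537, -0.041, 0.14], [0.543, -0.113, 0.112], [0.549, -0.19, 0.102], [0.555, -0.266, 0.111], [0.562, -0.339, 0.138], [0.569, -0.402, 0.181]]
  pt [[0.534, 0.095, 0.209], [0.539, 0.035, 0.147], [0.545, -0.037, 0.1], [0.55, -0.118, 0.073], [0.556, -0.204, 0.065], [0.562, -0.289, 0.079], [0.569, -0.368, 0.112]] [0.569, -0.368, 0.112]
  pt [[0.529, -0.054, 0.227], [0.535, -0.105, 0.2], [0.542, -0.16, 0.186], [0.548, -0.218, 0.185], [0.554, -0.274, 0.198], [0.561, -0.325, 0.224], [0.569, -0.368, 0.262]] [0.569, -0.368, 0.262]
  pt [[0.531, -0.002, 0.221], [0.537, -0.056, 0.182], [0.543, -0.118, 0.156], [0.549, -0.183, 0.146], [0.555, -0.25, 0.152], [0.562, -0.312, 0.174], [0.569, -0.368, 0.21]] [0.569, -0.368, 0.21]
  rate frac of limit 0.65 q end [-29.4  32.9  77.1 -54.3  55.   -2.5] []
N 3 row [0.637, 0.0, 0.537, 0.0, -0.0, 0.0]
end err mm [ 0.   -0.05  0.02] path [[0.568, -0.402, 0.148], [0.568, -0.402, 0.115], [0.568, -0.402, 0.081]]
  rate frac of limit 0.38 q end [-29.3  40.2  82.5 -63.   48.4  11.4] []
```

```bash
cat > b2.py <<'E'
from ik import *
p=np.array([.764,0,.645]);pt=GP+.098*p; bt=GP-.052*p
T0=cur();U=T0.copy();U[2,3]+=.08
M,q=go(T0,U)
a=hang((0,-1),40.1);R=tool(a,[1,0,0])
W=T(R,np.array([.545,-.08,.33])-R@GP)
M,q=go(M,W,pts=(pt,bt,GP),q0=q)
V=T(R,np.array([.5685,-.368,.23])-R@GP)
M,q=go(M,V,pts=(pt,),q0=q)
E
python3 b2.py
```

```text
N 3 row [0.43, -0.002, -0.509, 0.0, 0.0, -0.0]
end err mm [-0.05 -0.03 -0.04] path [[0.529, 0.049, 0.098], [0.529, 0.049, 0.124], [0.529, 0.049, 0.151]]
  rate frac of limit 0.24 q end [-26.9  27.7  86.5  35.9  86.4 -33.9] []
N 13 row [-0.355, 0.039, -0.312, -0.003, -0.806, -0.02]
end err mm [ 0.03  0.01 -0.12] path [[0.53, 0.03, 0.151], [0.532, -0.007, 0.159], [0.534, -0.041, 0.175], [0.537, -0.07, 0.199], [0.539, -0.093, 0.229], [0.542, -0.108, 0.264], [0.545, -0.114, 0.301]]
  pt [[0.532, 0.103, 0.177], [0.534, 0.07, 0.166], [0.536, 0.035, 0.164], [0.538, 0.001, 0.17], [0.54, -0.031, 0.184], [0.542, -0.058, 0.205], [0.545, -0.08, 0.232]] [0.545, -0.08, 0.232]
  pt [[0.528, -0.046, 0.195], [0.53, -0.07, 0.219], [0.533, -0.088, 0.249], [0.536, -0.098, 0.282], [0.539, -0.101, 0.316], [0.542, -0.094, 0.35], [0.545, -0.08, 0.382]] [0.545, -0.08, 0.382]
  pt [[0.529, 0.006, 0.189], [0.532, -0.022, 0.201], [0.534, -0.045, 0.219], [0.536, -0.064, 0.243], [0.539, -0.076, 0.27], [0.542, -0.082, 0.3], [0.545, -0.08, 0.33]] [0.545, -0.08, 0.33]
  rate frac of limit 0.56 q end [ -1.5  22.4  74.1 -50.1  84.6   4. ] []
N 8 row [-0.341, 0.073, 0.889, 0.0, -0.001, 0.0]
end err mm [ 0.11  0.18 -0.01] path [[0.548, -0.15, 0.289], [0.551, -0.186, 0.276], [0.554, -0.222, 0.264], [0.557, -0.258, 0.251], [0.56, -0.294, 0.239], [0.563, -0.33, 0.226], [0.566, -0.366, 0.214], [0.569, -0.402, 0.201]]
  pt [[0.548, -0.116, 0.219], [0.551, -0.152, 0.207], [0.554, -0.188, 0.194], [0.557, -0.224, 0.182], [0.56, -0.26, 0.169], [0.563, -0.296, 0.157], [0.566, -0.332, 0.144], [0.569, -0.368, 0.132]] [0.569, -0.368, 0.132]
  rate frac of limit 0.39 q end [-29.3  31.7  75.7 -53.   56.6  -5. ] []
```

jog_arm(plan=[[[0.43,-0.002,-0.509,0,0,0],[0.43,-0.002,-0.509,0,0,0],[0.43,-0.002,-0.509,0,0,0],[-0.355,0.039,-0.312,-0.003,-0.806,-0.02],[-0.355,0.039,-0.312,-0.003,-0.806,-0.02],[-0.355,0.039,-0.312,-0.003,-0.806,-0.02],[-0.355,0.039,-0.312,-0.003,-0.806,-0.02],[-0.355,0.039,-0.312,-0.003,-0.806,-0.02],[-0.355,0.039,-0.312,-0.003,-0.806,-0.02],[-0.355,0.039,-0.312,-0.003,-0.806,-0.02]]])

```text
time_s: 7.65
position: [0.5368, -0.0712, 0.1996]
tool_rot: [[0.017, 1.0, 0.004], [0.989, -0.016, -0.149], [-0.149, 0.006, -0.989]]
ft_force: [-0.2, 0.1, -0.7]
grip_width: 0.0091
```

jog_arm(plan=[[[-0.355,0.039,-0.312,-0.003,-0.806,-0.02],[-0.355,0.039,-0.312,-0.003,-0.806,-0.02],[-0.355,0.039,-0.312,-0.003,-0.806,-0.02],[-0.355,0.039,-0.312,-0.003,-0.806,-0.02],[-0.355,0.039,-0.312,-0.003,-0.806,-0.02],[-0.355,0.039,-0.312,-0.003,-0.806,-0.02],[0,0,0,0,0,0],[0,0,0,0,0,0]]])

```text
time_s: 8.45
position: [0.5452, -0.1137, 0.3005]
tool_rot: [[-0.001, 1.0, 0.001], [0.647, 0.001, -0.762], [-0.762, -0.001, -0.647]]
ft_force: [-0.1, -0.8, -0.4]
grip_width: 0.0093
```

```bash
python3 - <<'E'
from held import *
t=np.radians(40)
M,c,dr=held('blue',np.array([np.cos(t),0,np.sin(t)]),'s12.png')
print('world dir',M[:3,:3]@dr,'pt',M[:3,3]+M[:3,:3]@c, env.observe()['grip_width'])
a=hang((0,-1),40.1);R=tool(a,[1,0,0])
V=T(R,np.array([.5685,-.368,.23])-R@GP)
go(M,V)
c=proj('side',M[:3,3]+M[:3,:3]@GP)[0].astype(int)
p=np.load('pics/side_p.npy')[c[1]-60:c[1]+60,c[0]-50:c[0]+50,::-1]
cv2.imwrite('pics/z12.png',cv2.resize(p,None,fx=5,fy=5,interpolation=cv2.INTER_CUBIC))
E
```

```text
51 dir tool [0.738 0.022 0.675] angle to expected 2.8 at x=0: [ 0.     -0.0011 -0.0433] extent rel x=0 [0.0082 0.0644] rms 0.0014385273244432372
world dir [ 0.02241657 -0.03779013 -0.99903424] pt [ 0.5439167  -0.08119515  0.32887425] 0.0093207241841871
N 8 row [-0.343, 0.073, 0.888, 0.0, -0.003, 0.0]
end err mm [ 0.02 -0.02 -0.05] path [[0.548, -0.15, 0.288], [0.551, -0.186, 0.276], [0.554, -0.222, 0.263], [0.557, -0.258, 0.251], [0.56, -0.294, 0.239], [0.563, -0.33, 0.226], [0.566, -0.366, 0.214], [0.569, -0.402, 0.201]]
  rate frac of limit 0.39 q end [-29.3  31.7  75.7 -53.   56.6  -5. ] []
```

View pics/z12.png

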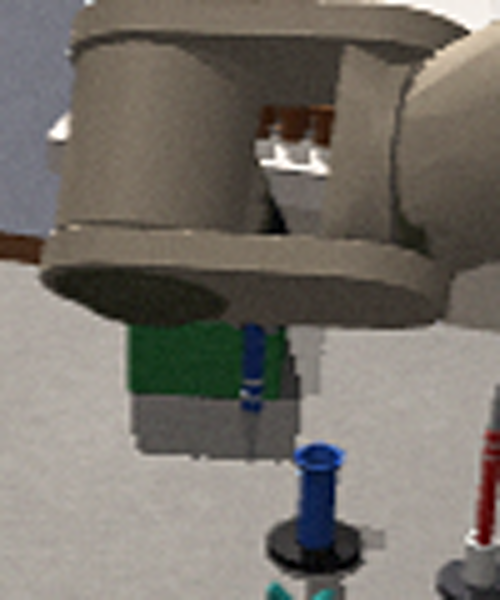

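```bash
python3 - <<'E'
from ik import *
a=hang((0,-1),41.6);R=tool(a,[1,0,0])
V=T(R,np.array([.5685,-.368,.23])-R@GP)
go(cur(),V)
E
```

```text
N 8 row [-0.35, 0.073, 0.884, 0.0, 0.019, 0.0]
end err mm [ 0.02 -0.1   0.05] path [[0.548, -0.15, 0.289], [0.551, -0.186, 0.276], [0.554, -0.222, 0.264], [0.557, -0.258, 0.252], [0.56, -0.294, 0.239], [0.563, -0.33, 0.226], [0.566, -0.366, 0.213], [0.569, -0.401, 0.201]]
  rate frac of limit 0.40 q end [-29.7  31.5  75.1 -50.8  57.   -7. ] []
```

jog_arm(plan=[[[-0.35,0.073,0.884,0,0.019,0],[-0.35,0.073,0.884,0,0.019,0],[-0.35,0.073,0.884,0,0.019,0],[-0.35,0.073,0.884,0,0.019,0],[-0.35,0.073,0.884,0,0.019,0],[-0.35,0.073,0.884,0,0.019,0],[-0.35,0.073,0.884,0,0.019,0],[-0.35,0.073,0.884,0,0.019,0],[0,0,0,0,0,0],[0,0,0,0,0,0]]])

```text
time_s: 9.5
position: [0.5678, -0.4026, 0.2018]
tool_rot: [[0.003, 1.0, -0.001], [0.663, -0.002, -0.749], [-0.749, 0.001, -0.663]]
ft_force: [0.0, -0.2, 0.1]
grip_width: 0.0092
```

```bash
python3 - <<'E'
from held import *
t=np.radians(42)
for cm in('side','top'):
    M,c,dr=held('blue',np.array([np.cos(t),0,np.sin(t)]),cm+'13.png',cam_=cm)
    print('world dir',M[:3,:3]@dr,'pt',M[:3,3]+M[:3,:3]@c, env.observe()['grip_width'])
G=M[:3,3]+M[:3,:3]@GP;print('G',G)
c=proj('side',np.array([.5685,-.368,.13]))[0].astype(int)
p=np.load('pics/side_p.npy')[c[1]-40:c[1]+50,c[0]-45:c[0]+45,::-1]
c=proj('top',np.array([.5685,-.368,.13]))[0].astype(int)
q=np.load('pics/top_p.npy')[c[1]-45:c[1]+45,c[0]-50:c[0]+40,::-1]
cv2.imwrite('pics/z13.png',cv2.resize(np.hstack([p,q]),None,fx=4.4,fy=4.4,interpolation=cv2.INTER_CUBIC))
E
```

```text
64 dir tool [0.782 0.02  0.623] angle to expected 3.6 at x=0: [ 0.     -0.0022 -0.039 ] extent rel x=0 [0.001  0.1831] rms 0.0021999537155438457
world dir [ 0.02215618  0.05099971 -0.99845287] pt [ 0.56617994 -0.37250653  0.22830792] 0.009035628011858076
48 dir tool [ 0.77  -0.041  0.636] angle to expected 3.4 at x=0: [ 0.     -0.0021 -0.0424] extent rel x=0 [-0.0553  0.1796] rms 0.0016262570534318341
world dir [-0.03818547  0.03319785 -0.99871907] pt [ 0.56657239 -0.36937905  0.23096463] 0.009495991920377263
G [ 0.56868512 -0.36778141  0.23238024]
```

View pics/z13.png

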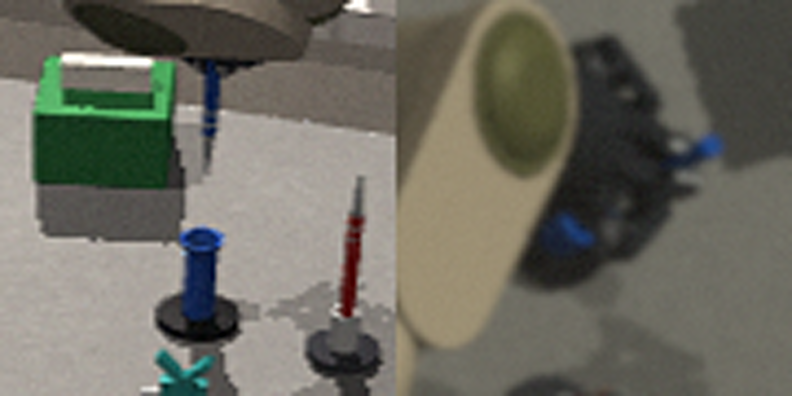

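```bash
python3 - <<'E'
from ik import *
M=cur();G=M[:3,3]+M[:3,:3]@GP
for n in('side','top'):
    d=np.load(f'pics/{n}_d.npy');p=np.load(f'pics/{n}_p.npy').astype(int)
    v,u=np.indices(d.shape);m=d>0;W=world(n,np.c_[u[m],v[m]],d[m]);c=p[m]
    k=(np.hypot(W[:,0]-.5685,W[:,1]+.368)<.025)&(W[:,2]>.1)&(W[:,2]<.30)
    b=(c[:,2]>c[:,0]*1.4)&(c[:,2]>c[:,1]*1.2)
    Q=W[k&b];print(n,len(Q));
    o=np.argsort(Q[:,2])
    for ch in np.array_split(Q[o],5): print(np.round(ch.mean(0),4))
    Q=W[k&(W[:,2]<.165)];print('low',len(Q),np.round(Q[np.argsort(Q[:,2])][:10],4).tolist())
E
```

```text
side 45
[ 0.5657 -0.3646  0.1767]
[ 0.5655 -0.3683  0.1921]
[ 0.565  -0.3669  0.2045]
[ 0.5658 -0.3664  0.2154]
[ 0.5657 -0.362   0.2273]
low 13 [[0.5693, -0.3704, 0.1341], [0.5689, -0.368, 0.1392], [0.5693, -0.3688, 0.1425], [0.566, -0.3694, 0.1428], [0.5691, -0.3672, 0.1471], [0.5651, -0.3646, 0.1491], [0.5665, -0.37, 0.15], [0.5696, -0.3687, 0.15], [0.5662, -0.3679, 0.1548], [0.5686, -0.3632, 0.1567]]
top 46
[ 0.5673 -0.3634  0.2399]
[ 0.5647 -0.3638  0.2619]
[ 0.5659 -0.3664  0.2767]
[ 0.5655 -0.3695  0.2816]
[ 0.5672 -0.3677  0.2835]
low 1 [[0.5636, -0.3649, 0.1544]]
```

jog_arm(plan=[[[0.437,0.037,0.387,0,0,0],[0.437,0,0.387,0,0,0],[0.437,0,0.387,0,0,0],[0.2,0,0.177,0,0,0],[0,0,0,0,0,0],[0,0,0,0,0,0]]])

```text
time_s: 10.2
position: [0.5711, -0.4016, 0.1232]
tool_rot: [[0.001, 1.0, 0.003], [0.661, 0.001, -0.75], [-0.75, 0.003, -0.661]]
ft_force: [0.7, 0.3, -1.3]
grip_width: 0.0095
```

```bash
python3 - <<'E'
from ik import *
M=cur();G=M[:3,3]+M[:3,:3]@GP;print('G',G)
save('side','s14.png');save('top','t14.png')
c=proj('side',np.array([.5685,-.368,.1]))[0].astype(int)
p=np.load('pics/side_p.npy')[c[1]-40:c[1]+40,c[0]-45:c[0]+45,::-1]
c=proj('top',np.array([.5685,-.368,.13]))[0].astype(int)
q=np.load('pics/top_p.npy')[c[1]-40:c[1]+40,c[0]-50:c[0]+40,::-1]
cv2.imwrite('pics/z14.png',cv2.resize(np.hstack([p,q]),None,fx=4.4,fy=4.4,interpolation=cv2.INTER_CUBIC))
E
```

```text
G [ 0.57095742 -0.36816594  0.1525733 ]
```

View pics/z14.png

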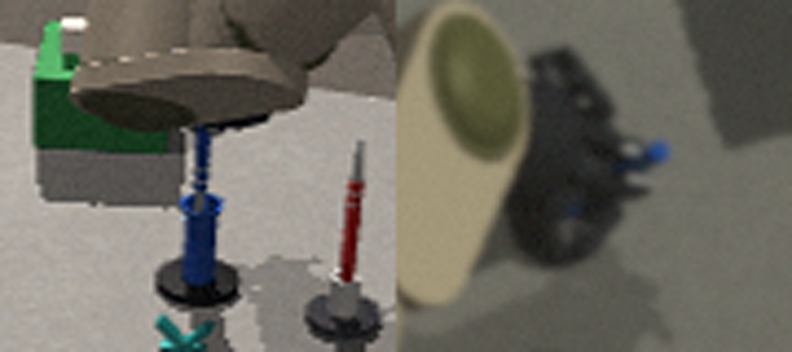

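jog_arm(plan=[[[0.16,-0.01,0.14,0,0,0],[0.16,-0.01,0.14,0,0,0],[0.16,-0.01,0.14,0,0,0],[0,0,0,0,0,0],[0,0,0,0,0,0]]])

```text
time_s: 10.8
position: [0.5693, -0.4017, 0.0959]
tool_rot: [[0.0, 1.0, 0.001], [0.662, 0.0, -0.75], [-0.75, 0.001, -0.662]]
ft_force: [0.8, -0.5, -0.6]
grip_width: 0.0093
```

jog_arm(plan=[[[0.113,0,0.1,0,0,0],[0.094,0,0.083,0,0,0],[0,0,0,0,0,0],[0,0,0,0,0,0]]])

```text
time_s: 11.2
position: [0.5693, -0.4016, 0.0851]
tool_rot: [[0.001, 1.0, 0.001], [0.662, 0.001, -0.75], [-0.75, 0.001, -0.662]]
ft_force: [-0.5, 0.1, -0.7]
grip_width: 0.0094
```

jog_arm(plan=[[[0.028,0,0.025,0,0,0],[0.028,0,0.025,0,0,0],[0,0,0,0,0,0],[0,0,0,0,0,0]]])

```text
time_s: 11.6
position: [0.5694, -0.4017, 0.0823]
tool_rot: [[0.001, 1.0, 0.001], [0.662, 0.001, -0.75], [-0.75, 0.002, -0.662]]
ft_force: [-0.2, -0.1, -0.3]
grip_width: 0.0095
```

jog_arm(plan=[[[0.028,0,0.025,0,0,0],[0,0,0,0,0,0],[0.019,0,0.017,0,0,0],[0,0,0,0,0,0]]])

```text
time_s: 12.0
position: [0.5693, -0.4016, 0.0796]
tool_rot: [[0.001, 1.0, 0.001], [0.662, 0.001, -0.75], [-0.75, 0.002, -0.662]]
ft_force: [0.2, 0.3, -0.8]
grip_width: 0.0093
```

jog_arm(plan=[[[0.019,0,0.017,0,0,0],[0,0,0,0,0,0],[0,0,0,0,0,0]]])

```text
time_s: 12.3
position: [0.5695, -0.4018, 0.0792]
tool_rot: [[0.001, 1.0, 0.002], [0.661, 0.001, -0.75], [-0.75, 0.002, -0.661]]
ft_force: [-0.7, 0.1, 3.7]
grip_width: 0.0095
```

jog_arm(plan=[[[0,0,0,0,0,0],[0,0,0,0,0,0],[0,0,0,0,0,0],[0,0,0,0,0,0],[0,0,0,0,0,0]]], grip=0.2)

```text
time_s: 12.8
position: [0.5694, -0.4016, 0.0786]
tool_rot: [[0.001, 1.0, 0.001], [0.662, 0.001, -0.75], [-0.75, 0.002, -0.662]]
ft_force: [-0.1, 0.1, -0.3]
grip_width: 0.051
```

jog_arm(plan=[[[0,0,-0.4,0,0,0],[0,0,-0.9,0,0,0],[0,0,-0.9,0,0,0],[0,0,-0.9,0,0,0],[0,0,-0.9,0,0,0],[0,0,0,0,0,0],[0,0,0,0,0,0]]])

```text
time_s: 13.5
position: [0.5693, -0.2808, 0.1853]
tool_rot: [[0.001, 1.0, 0.003], [0.662, 0.002, -0.75], [-0.75, 0.003, -0.662]]
ft_force: [-0.8, -0.6, -0.1]
grip_width: 0.0512
```

```bash
python3 - <<'E'
from ik import *
save('side','s15.png');save('top','t15.png')
c=proj('side',np.array([.5,-.36,.1]))[0].astype(int)
p=np.load('pics/side_p.npy')[c[1]-40:c[1]+40,c[0]-45:c[0]+45,::-1]
c=proj('top',np.array([.5,-.36,.1]))[0].astype(int)
q=np.load('pics/top_p.npy')[c[1]-40:c[1]+40,c[0]-50:c[0]+40,::-1]
cv2.imwrite('pics/z15.png',cv2.resize(np.hstack([p,q]),None,fx=4.4,fy=4.4,interpolation=cv2.INTER_CUBIC))
n='top';d=np.load(f'pics/{n}_d.npy');v,u=np.indices(d.shape);m=d>0;W=world(n,np.c_[u[m],v[m]],d[m])
for c0 in((.5685,-.368),(.446,-.351)):
    k=(np.hypot(W[:,0]-c0[0],W[:,1]-c0[1])<.03)&(W[:,2]>.1);Q=W[k];print(c0,len(Q),Q.mean(0),Q[:,2].max(),np.round(Q[np.argsort(-Q[:,2])][:8],4).tolist())
E
```

```text
(0.5685, -0.368) 57 [ 0.56222661 -0.37448453  0.13756076] 0.16173843526373574 [[0.5618, -0.378, 0.1617], [0.5672, -0.3759, 0.1616], [0.5592, -0.3753, 0.1614], [0.5592, -0.3781, 0.1609], [0.5566, -0.3779, 0.1607], [0.5649, -0.3763, 0.1599], [0.5676, -0.3793, 0.1595], [0.5622, -0.3815, 0.1592]]
(0.446, -0.351) 32 [ 0.44532905 -0.35062673  0.12678772] 0.1564513614233587 [[0.4464, -0.3545, 0.1565], [0.4466, -0.3525, 0.1547], [0.4444, -0.3534, 0.1513], [0.4472, -0.3516, 0.1494], [0.4447, -0.3516, 0.1488], [0.4452, -0.3506, 0.1438], [0.4481, -0.3516, 0.1415], [0.4484, -0.3499, 0.1386]]
```

View pics/z15.png

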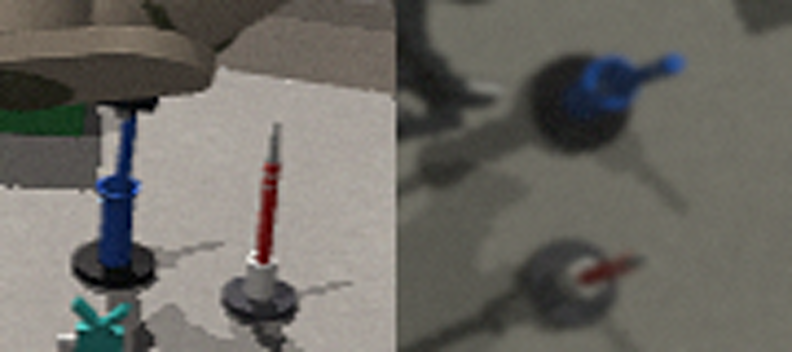

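Blue is in its tube, with its butt at 161 mm as expected. Next is red.

```bash
cat > r1.py <<'E'
from ik import *
yaw=-20;d=np.array([np.sin(np.radians(yaw)),-np.cos(np.radians(yaw))]);a=hang(d,30);y=np.array([-d[1],d[0],0])
R=tool(a,y);S=np.array([.4463,-.3515,.070])
M,q=go(cur(),T(R,S-.1*a-R@GP),pts=(GP,))
go(M,T(R,S-R@GP),q0=q)
E
python3 r1.py
```

```text
N 4 row [0.287, -0.634, 0.518, 0.473, -0.33, 0.34]
end err mm [-0.03 -0.03  0.03] path [[0.543, -0.29, 0.161], [0.517, -0.297, 0.14], [0.49, -0.302, 0.119], [0.463, -0.306, 0.098]]
  pt [[0.547, -0.255, 0.189], [0.524, -0.261, 0.166], [0.5, -0.266, 0.143], [0.476, -0.27, 0.12]] [0.476, -0.27, 0.12]
  rate frac of limit 0.67 q end [-20.1  39.2  91.3 -66.4  70.9  36.5] []
N 3 row [0.0, 0.0, 0.833, 0.001, -0.0, -0.0]
end err mm [-0.01  0.    0.04] path [[0.453, -0.333, 0.081], [0.443, -0.361, 0.064], [0.433, -0.388, 0.048]]
  rate frac of limit 0.32 q end [-29.4  43.5  94.6 -75.   62.2  41.8] []
```

jog_arm(plan=[[[0.287,-0.634,0.518,0.473,-0.33,0.34],[0.287,-0.634,0.518,0.473,-0.33,0.34],[0.287,-0.634,0.518,0.473,-0.33,0.34],[0.287,-0.634,0.518,0.473,-0.33,0.34],[0,0,0,0,0,0],[0,0,0,0,0,0],[0,0,0,0,0,0]]])

```text
time_s: 14.3
position: [0.4645, -0.3066, 0.0996]
tool_rot: [[0.173, 0.94, -0.292], [0.47, -0.34, -0.815], [-0.866, 0.004, -0.501]]
ft_force: [0.2, 0.8, 0.5]
grip_width: 0.0513
```

```bash
cat > r2.py <<'E'
from ik import *
import sys
yaw=-20;d=np.array([np.sin(np.radians(yaw)),-np.cos(np.radians(yaw))]);a=hang(d,30);y=np.array([-d[1],d[0],0])
R=tool(a,y);S=np.array([.4463,-.3515,.070])
M=cur();print('G',M[:3,3]+M[:3,:3]@GP, 'axis pts lateral', (M[:3,:3].T@(S-M[:3,3])))
go(M,T(R,S-R@GP))
f=sys.argv[1]
save('side','s'+f);save('top','t'+f)
c=proj('side',np.array([.46,-.33,.1]))[0].astype(int)
p=np.load('pics/side_p.npy')[c[1]-40:c[1]+40,c[0]-45:c[0]+45,::-1]
c=proj('top',np.array([.46,-.33,.1]))[0].astype(int)
q=np.load('pics/top_p.npy')[c[1]-40:c[1]+40,c[0]-50:c[0]+40,::-1]
cv2.imwrite('pics/z'+f,cv2.resize(np.hstack([p,q]),None,fx=4.4,fy=4.4,interpolation=cv2.INTER_CUBIC))
E
python3 r2.py 16.png
```

```text
G [ 0.47749683 -0.27037166  0.12189006] axis pts lateral [ 0.0013906  -0.00195502  0.05670214]
N 3 row [0.012, -0.017, 0.843, 0.008, -0.002, -0.005]
end err mm [-0.01  0.08 -0.03] path [[0.454, -0.334, 0.082], [0.444, -0.361, 0.065], [0.433, -0.388, 0.048]]
  rate frac of limit 0.32 q end [-29.4  43.5  94.6 -75.   62.2  41.9] []
```

View pics/z16.png

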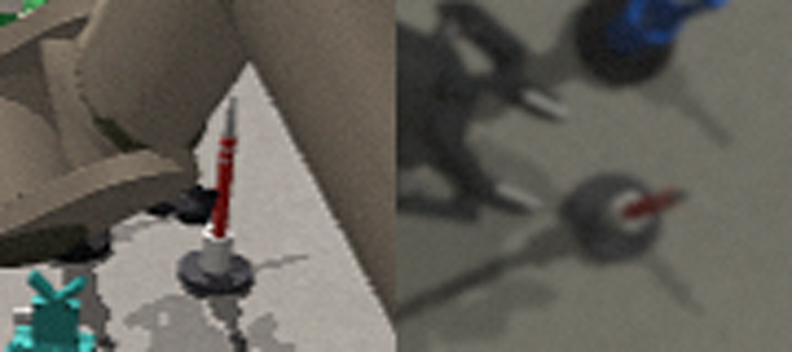

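```bash
python3 - <<'E'
from ik import *
M=cur();c=proj('top',np.array([.46,-.33,.1]))[0].astype(int);o=c-[50,40]
for X in([0,.03,-.032],[0,-.03,-.032],[0,0,.0567-.0445],[0,0,-.0445]):
    w=M[:3,3]+M[:3,:3]@np.array(X);print(X,(proj('top',w)[0]-o)*4.4+[396,0],np.round(w,3))
print((proj('top',np.array([.4463,-.3515,.07]))[0]-o)*4.4+[396,0],(proj('top',np.array([.4463,-.3515,.16]))[0]-o)*4.4+[396,0])
E
```

```text
[0, 0.03, -0.032] [557.18758218 109.01520461] [ 0.502 -0.291  0.116]
[0, -0.03, -0.032] [530.17235454 200.85828082] [ 0.445 -0.27   0.116]
[0, 0, 0.012200000000000003] [594.46497447 178.58158518] [ 0.461 -0.316  0.094]
[0, 0, -0.0445] [529.10652099 147.89145959] [ 0.477 -0.27   0.122]
[641.9192092  204.25909092] [687.65217161 188.80412136]
```

jog_arm(plan=[[[0.012,-0.017,0.843,0.008,-0.002,-0.005],[0.012,-0.017,0.843,0.008,-0.002,-0.005],[0.012,-0.017,0.843,0.008,-0.002,-0.005],[0,0,0,0,0,0],[0,0,0,0,0,0],[0,0,0,0,0,0]]])

```text
time_s: 15.0
position: [0.4326, -0.3867, 0.0477]
tool_rot: [[0.171, 0.94, -0.297], [0.469, -0.342, -0.814], [-0.867, -0.0, -0.499]]
ft_force: [0.1, 0.5, -0.3]
grip_width: 0.0511
```

```bash
python3 r2.py 17.png
```

```text
G [ 0.44578321 -0.35049603  0.06991231] axis pts lateral [-0.00045871  0.00082913 -0.04387963]
N 1 row [-0.01, 0.021, 0.016, -0.002, 0.007, 0.001]
end err mm [-0.01 -0.01 -0.02] path [[0.433, -0.388, 0.048]]
  rate frac of limit 0.01 q end [-29.4  43.5  94.6 -75.   62.2  41.8] []
```

View pics/z17.png

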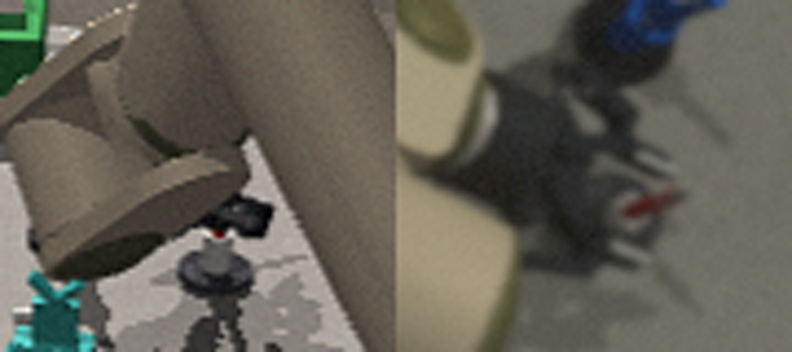

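The probe stands between the two fingertips, at about (650,205) between (655,160) and (635,255). I'll close on it.

jog_arm(plan=[[[0,0,0,0,0,0],[0,0,0,0,0,0],[0,0,0,0,0,0],[0,0,0,0,0,0],[0,0,0,0,0,0],[0,0,0,0,0,0]]], grip=-1, squeeze=60)

```text
time_s: 15.7
position: [0.4332, -0.3874, 0.0469]
tool_rot: [[0.171, 0.94, -0.295], [0.469, -0.341, -0.814], [-0.866, 0.001, -0.5]]
ft_force: [3.9, -0.6, -0.0]
grip_width: 0.0089
```

jog_arm(plan=[[[-0.22,0,-0.12,0,0,0],[-0.44,0,-0.25,0,0,0],[-0.44,0,-0.25,0,0,0],[-0.65,0,-0.37,0,0,0],[-0.65,0,-0.37,0,0,0],[-0.65,0,-0.37,0,0,0],[-0.65,0,-0.37,0,0,0],[0,0,0,0,0,0],[0,0,0,0,0,0]]])

```text
time_s: 16.6
position: [0.4315, -0.3881, 0.2168]
tool_rot: [[0.17, 0.939, -0.298], [0.47, -0.343, -0.813], [-0.866, -0.002, -0.499]]
ft_force: [-1.0, 0.3, -1.2]
grip_width: 0.0091
```

```bash
python3 - <<'E'
from ik import *
M=cur();G=M[:3,3]+M[:3,:3]@GP;print('G',G)
for n in('side','top'):
    save(n,n+'18.png');d=np.load(f'pics/{n}_d.npy');p=np.load(f'pics/{n}_p.npy').astype(int)
    v,u=np.indices(d.shape);m=d>0;W=world(n,np.c_[u[m],v[m]],d[m]);c=p[m]
    k=(np.hypot(W[:,0]-G[0],W[:,1]-G[1])<.04)&(W[:,2]>.1)&(W[:,2]<.36)
    b=(c[:,0]>c[:,2]*1.6)&(c[:,0]>c[:,1]*1.6)
    Q=W[k&b];print(n,len(Q),Q[:,2].min(),Q[:,2].max())
    for ch in np.array_split(Q[np.argsort(Q[:,2])],5): print(np.round(ch.mean(0),4))
    Q=W[k&(W[:,2]>G[2]+.04)];print('hi',np.round(Q[np.argsort(-Q[:,2])][:6],4).tolist())
c=proj('side',G)[0].astype(int)
p=np.load('pics/side_p.npy')[c[1]-40:c[1]+60,c[0]-45:c[0]+45,::-1]
c=proj('top',G)[0].astype(int)
q=np.load('pics/top_p.npy')[c[1]-50:c[1]+50,c[0]-45:c[0]+45,::-1]
cv2.imwrite('pics/z18.png',cv2.resize(np.hstack([p,q]),None,fx=4.4,fy=4.4,interpolation=cv2.INTER_CUBIC))
E
```

```text
G [ 0.44473793 -0.35195192  0.2390494 ]
side 32 0.18136384376273282 0.21859764444948093
[ 0.4424 -0.3521  0.1852]
[ 0.4433 -0.3529  0.1935]
[ 0.4433 -0.352   0.2018]
[ 0.4425 -0.3529  0.2092]
[ 0.4434 -0.3519  0.2149]
hi []
top 22 0.2338075115645088 0.29443464617459125
[ 0.4457 -0.35    0.2435]
[ 0.4402 -0.3488  0.2539]
[ 0.4419 -0.3481  0.2648]
[ 0.4409 -0.3485  0.2783]
[ 0.44   -0.3473  0.2913]
hi [[0.4412, -0.3543, 0.328], [0.4415, -0.3531, 0.3254], [0.4417, -0.3513, 0.3242], [0.4395, -0.3537, 0.3231], [0.4396, -0.3517, 0.3227], [0.4398, -0.3499, 0.3216]]
```

View pics/z18.png

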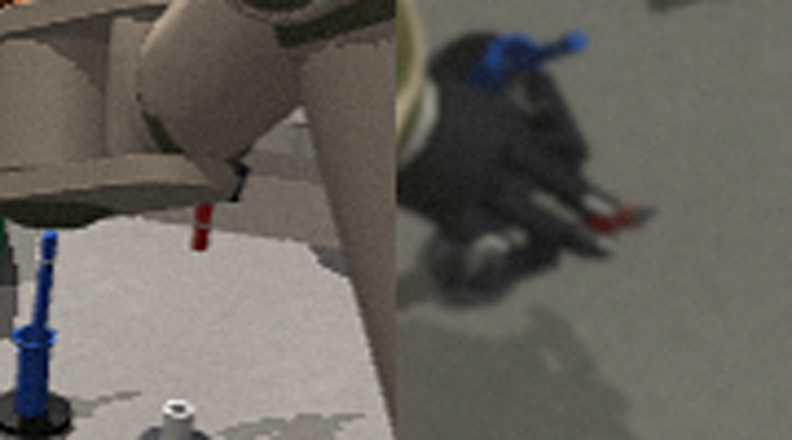

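```bash
cat > r3.py <<'E'
from ik import *
p=np.array([-.866,0,-.5]);pt=GP+.0895*p; bt=GP-.0605*p; body=np.array([.045,0,-.10]);body2=np.array([-.045,0,-.10])
T0=cur()
a=.5*P-.866*Z;R=tool(a,B);print('p world',R@p,R)
C=np.array([.531,.028,.055])
W=T(R,np.array([.50,-.10,.30])-R@GP)
M,q=go(T0,W,pts=(pt,bt,GP))
V=T(R,C+[0,0,.06]-R@GP)
go(M,V,pts=(pt,bt),q0=q)
E
python3 r3.py
```

```text
p world [-3.49778126e-02 -9.99366075e-01  5.55111512e-17] [[ 3.02921186e-02  9.99388062e-01  1.74896759e-02]
 [ 8.65489103e-01 -3.49785822e-02  4.99705025e-01]
 [ 5.00011000e-01  1.86168141e-18 -8.66019053e-01]]
N 13 row [0.615, 0.0, -0.309, -0.049, 0.798, -0.173]
end err mm [-0.23  0.14  0.03] path [[0.439, -0.366, 0.2], [0.454, -0.318, 0.179], [0.468, -0.266, 0.17], [0.481, -0.212, 0.175], [0.49, -0.161, 0.192], [0.497, -0.115, 0.222], [0.501, -0.078, 0.261]]
  pt [[0.45, -0.344, 0.316], [0.459, -0.323, 0.297], [0.468, -0.298, 0.284], [0.477, -0.271, 0.277], [0.485, -0.242, 0.278], [0.492, -0.215, 0.286], [0.497, -0.189, 0.3]] [0.497, -0.189, 0.3]
  pt [[0.452, -0.326, 0.167], [0.467, -0.27, 0.157], [0.48, -0.214, 0.161], [0.49, -0.159, 0.178], [0.498, -0.11, 0.209], [0.502, -0.069, 0.25], [0.502, -0.039, 0.3]] [0.502, -0.039, 0.3]
  pt [[0.451, -0.333, 0.227], [0.464, -0.292, 0.213], [0.475, -0.248, 0.21], [0.485, -0.204, 0.218], [0.493, -0.163, 0.237], [0.498, -0.128, 0.264], [0.5, -0.1, 0.3]] [0.5, -0.1, 0.3]
  rate frac of limit 0.62 q end [-36.4  20.3  73.6  25.  102.9 -32.4] []
N 6 row [0.08, 0.111, 0.936, 0.0, 0.0, 0.001]
end err mm [-0.09  0.07  0.09] path [[0.506, -0.056, 0.231], [0.511, -0.035, 0.2], [0.516, -0.014, 0.169], [0.521, 0.008, 0.138], [0.526, 0.029, 0.107], [0.532, 0.05, 0.077]]
  pt [[0.502, -0.168, 0.269], [0.507, -0.147, 0.238], [0.512, -0.125, 0.208], [0.517, -0.104, 0.177], [0.523, -0.083, 0.146], [0.528, -0.061, 0.115]] [0.528, -0.061, 0.115]
  pt [[0.507, -0.018, 0.269], [0.512, 0.003, 0.238], [0.517, 0.025, 0.208], [0.523, 0.046, 0.177], [0.528, 0.067, 0.146], [0.533, 0.089, 0.115]] [0.533, 0.089, 0.115]
  rate frac of limit 0.41 q end [-22.6  30.7  90.4  29.4  72.7 -32.9] []
```

jog_arm(plan=[[[0.615,0,-0.309,-0.049,0.798,-0.173],[0.615,0,-0.309,-0.049,0.798,-0.173],[0.615,0,-0.309,-0.049,0.798,-0.173],[0.615,0,-0.309,-0.049,0.798,-0.173],[0.615,0,-0.309,-0.049,0.798,-0.173],[0.615,0,-0.309,-0.049,0.798,-0.173],[0.615,0,-0.309,-0.049,0.798,-0.173],[0.615,0,-0.309,-0.049,0.798,-0.173],[0.615,0,-0.309,-0.049,0.798,-0.173],[0.615,0,-0.309,-0.049,0.798,-0.173]]])

```text
time_s: 17.7
position: [0.4942, -0.1365, 0.206]
tool_rot: [[0.105, 0.994, -0.029], [0.98, -0.098, 0.171], [0.167, -0.046, -0.985]]
ft_force: [0.0, -0.1, -1.0]
grip_width: 0.009
```

jog_arm(plan=[[[0.615,0,-0.309,-0.049,0.798,-0.173],[0.615,0,-0.309,-0.049,0.798,-0.173],[0.615,0,-0.309,-0.049,0.798,-0.173],[0.08,0.111,0.936,0,0,0.001],[0.08,0.111,0.936,0,0,0.001],[0.08,0.111,0.936,0,0,0.001],[0.08,0.111,0.936,0,0,0.001],[0.08,0.111,0.936,0,0,0.001],[0,0,0,0,0,0],[0,0,0,0,0,0]]])

```text
time_s: 18.7
position: [0.5267, 0.0286, 0.1077]
tool_rot: [[0.03, 0.999, 0.017], [0.866, -0.035, 0.499], [0.499, -0.001, -0.866]]
ft_force: [-0.2, -0.2, -0.1]
grip_width: 0.009
```

```bash
cat > r4.py <<'E'
from ik import *
import sys
f=sys.argv[1]
M=cur();G=M[:3,3]+M[:3,:3]@GP;print('G',G)
for n in('side','top'):
    save(n,n+f);d=np.load(f'pics/{n}_d.npy');p=np.load(f'pics/{n}_p.npy').astype(int)
    v,u=np.indices(d.shape);m=d>0;W=world(n,np.c_[u[m],v[m]],d[m]);c=p[m]
    k=(abs(W[:,0]-.53)<.04)&(abs(W[:,1]-.03)<.11)&(W[:,2]>.03)
    b=(c[:,0]>c[:,2]*1.6)&(c[:,0]>c[:,1]*1.6)
    Q=W[k&b];print(n,len(Q))
    if len(Q)>5:
        print('y range',Q[:,1].min(),Q[:,1].max())
        for ch in np.array_split(Q[np.argsort(Q[:,1])],5): print(np.round(ch.mean(0),4))
c=proj('side',np.array([.53,.03,.08]))[0].astype(int)
p=np.load('pics/side_p.npy')[c[1]-50:c[1]+40,c[0]-45:c[0]+45,::-1]
c=proj('top',np.array([.53,.03,.08]))[0].astype(int)
q=np.load('pics/top_p.npy')[c[1]-50:c[1]+40,c[0]-45:c[0]+45,::-1]
cv2.imwrite('pics/z'+f,cv2.resize(np.hstack([p,q]),None,fx=4.4,fy=4.4,interpolation=cv2.INTER_CUBIC))
E
python3 r4.py 19.png
```

```text
G [0.52595812 0.00641086 0.1462647 ]
side 69
y range -0.02450538482020044 0.0697296643761743
[0.5248 0.0015 0.1517]
[0.5248 0.0209 0.147 ]
[0.5262 0.0349 0.1469]
[0.525  0.0531 0.1469]
[0.5278 0.0642 0.1451]
top 104
y range -0.005911773865317361 0.06642752954344815
[0.5262 0.004  0.1534]
[0.526  0.0217 0.1482]
[0.5256 0.0337 0.1468]
[0.5268 0.0465 0.1477]
[0.5272 0.0609 0.1484]
```

View pics/z19.png

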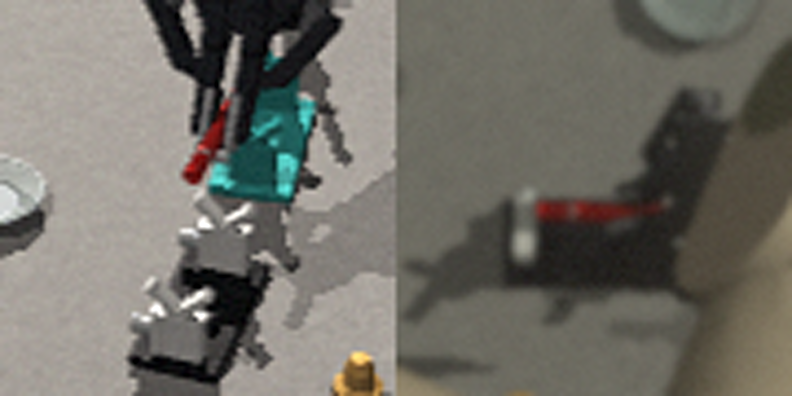

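```bash
python3 - <<'E'
from ik import *
d=np.load('pics/side_d.npy');p=np.load('pics/side_p.npy').astype(int);v,u=np.indices(d.shape);m=d>0;W=world('side',np.c_[u[m],v[m]],d[m])
k=(abs(W[:,0]-.53)<.03)&(abs(W[:,1]-.03)<.08)&(W[:,2]>.05)&(W[:,2]<.075);Q=W[k]
for s in(Q[:,1]<.02,Q[:,1]>.04):
    q=Q[s]
    if len(q)<3: continue
    print(len(q),'y',np.round(np.percentile(q[:,1],[5,50,95]),4)); 
    h=q[q[:,2]>.058];print('x hi',np.round(np.sort(h[:,0]),3),'z',h[:,2].max())
a=.5*P-.866*Z;R=tool(a,B)
C=np.array([.531,.028,.055])
M,q=go(cur(),T(R,C+[0,0,.03]-R@GP))
go(M,T(R,C+[0,0,.006]-R@GP),q0=q,vmax=.013)
E
```

```text
47 y [-0.0261 -0.0178 -0.0129]
x hi [0.508 0.509 0.51  0.51  0.511 0.512 0.513 0.513 0.514 0.515 0.517 0.541
 0.542 0.543 0.544 0.544 0.544 0.545 0.546 0.546 0.547] z 0.06902650738559479
51 y [0.0697 0.0776 0.0831]
x hi [0.511 0.511 0.512 0.513 0.513 0.513 0.513 0.515 0.516 0.517 0.517 0.518
 0.518 0.541 0.541 0.542 0.542 0.544 0.545 0.546 0.547 0.548 0.548 0.549
 0.549 0.551 0.551 0.551 0.554] z 0.0670088192244953
N 2 row [-0.143, 0.042, 0.819, 0.01, 0.007, 0.002]
end err mm [0.03 0.01 0.03] path [[0.53, 0.039, 0.078], [0.532, 0.05, 0.046]]
  rate frac of limit 0.34 q end [-22.6  33.3  92.   30.1  69.1 -35.1] []
N 2 row [-0.15, -0.0, 0.26, -0.0, -0.0, 0.0]
end err mm [0.03 0.01 0.01] path [[0.532, 0.05, 0.034], [0.532, 0.05, 0.022]]
  rate frac of limit 0.11 q end [-22.6  35.5  93.1  30.8  66.3 -36.9] []
```

jog_arm(plan=[[[-0.143,0.03,0.819,0.01,0.007,0.002],[-0.143,0.03,0.819,0.01,0.007,0.002],[-0.15,0,0.26,0,0,0],[0,0,0,0,0,0],[0,0,0,0,0,0]]])

```text
time_s: 19.3
position: [0.5311, 0.0503, 0.035]
tool_rot: [[0.03, 0.999, 0.018], [0.865, -0.035, 0.5], [0.5, 0.001, -0.866]]
ft_force: [0.5, -0.2, -0.3]
grip_width: 0.0088
```

```bash
python3 r4.py 20.png
```

```text
G [0.5302822  0.02802645 0.07353999]
side 72
y range -0.02174516946113151 0.08775762326088618
[0.5286 0.0183 0.0817]
[0.5294 0.044  0.0753]
[0.5301 0.0574 0.0732]
[0.5302 0.0745 0.0742]
[0.5329 0.0854 0.072 ]
top 96
y range 0.0141070273286222 0.08790100236409555
[0.5296 0.0236 0.0845]
[0.5297 0.0432 0.0747]
[0.5298 0.055  0.0736]
[0.5303 0.0678 0.0752]
[0.5315 0.0825 0.0746]
```

View pics/z20.png

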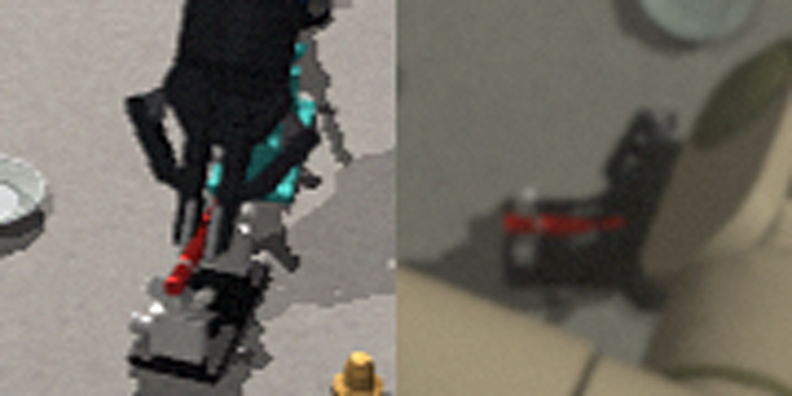

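jog_arm(plan=[[[-0.075,0,0.13,0,0,0],[-0.075,0,0.13,0,0,0],[0,0,0,0,0,0],[0,0,0,0,0,0]]])

```text
time_s: 19.8
position: [0.5302, 0.0513, 0.0217]
tool_rot: [[0.03, 0.999, 0.016], [0.865, -0.034, 0.501], [0.501, -0.001, -0.866]]
ft_force: [-0.2, -0.5, 0.5]
grip_width: 0.0091
```

jog_arm(plan=[[[-0.025,0,0.043,0,0,0],[0,0,0,0,0,0],[-0.0125,0,0.022,0,0,0],[0,0,0,0,0,0]]])

```text
time_s: 20.2
position: [0.531, 0.0513, 0.0199]
tool_rot: [[0.029, 0.999, 0.018], [0.865, -0.034, 0.501], [0.501, 0.001, -0.865]]
ft_force: [0.5, -0.9, 10.3]
grip_width: 0.0092
```

jog_arm(plan=[[[0.01,0,-0.016,0,0,0],[0,0,0,0,0,0]]])

```text
time_s: 20.4
position: [0.531, 0.0513, 0.0201]
tool_rot: [[0.029, 0.999, 0.018], [0.865, -0.034, 0.5], [0.501, 0.001, -0.866]]
ft_force: [2.6, -0.7, 5.7]
grip_width: 0.0088
```

jog_arm(plan=[[[0,0,0,0,0,0],[0,0,0,0,0,0],[0,0,0,0,0,0],[0,0,0,0,0,0],[0,0,0,0,0,0]]], grip=0.2)

```text
time_s: 20.9
position: [0.5301, 0.0514, 0.0194]
tool_rot: [[0.03, 0.999, 0.016], [0.865, -0.034, 0.501], [0.501, -0.002, -0.866]]
ft_force: [-0.3, -0.1, -0.3]
grip_width: 0.0514
```

jog_arm(plan=[[[0,0,-0.4,0,0,0],[0,0,-0.8,0,0,0],[0,0,-0.8,0,0,0],[0,0,-0.8,0,0,0],[0,0,0,0,0,0],[0,0,0,0,0,0]]])

```text
time_s: 21.5
position: [0.5283, -0.0047, 0.1163]
tool_rot: [[0.031, 0.999, 0.017], [0.865, -0.035, 0.5], [0.501, -0.001, -0.866]]
ft_force: [0.4, 0.2, 0.3]
grip_width: 0.0511
```

```bash
python3 r4.py 21.png
```

```text
G [ 0.52755425 -0.02699959  0.15486543]
side 113
y range -0.03995668387105085 0.0896015607693987
[ 0.5288 -0.0191  0.0668]
[0.5282 0.0097 0.0591]
[0.5291 0.0349 0.059 ]
[0.5299 0.0606 0.0598]
[0.531  0.0825 0.0571]
top 155
y range -0.023409943248065147 0.08854371301478467
[ 0.527  -0.0093  0.0593]
[0.5268 0.0159 0.058 ]
[0.5288 0.0363 0.058 ]
[0.5302 0.0558 0.0578]
[0.5312 0.0788 0.0582]
```

View pics/z21.png

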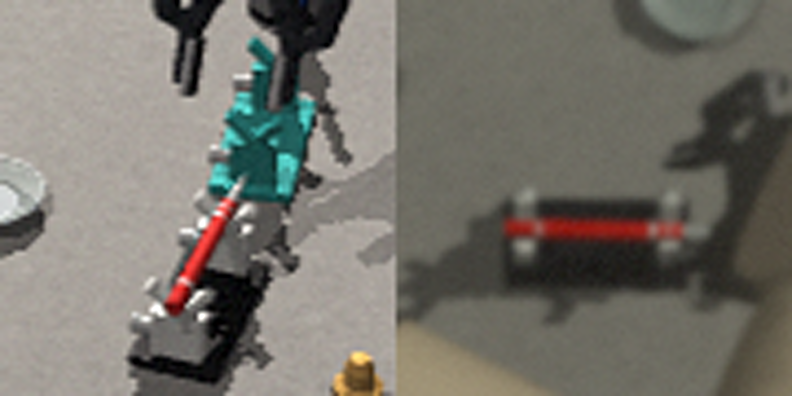

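```bash
python3 - <<'E'
from ik import *
a=-.5*P-.866*Z;R=tool(a,B);g=np.array([0,0,-.0455]);C=np.array([.5295,.041,.055])
M,q=go(cur(),T(R,C-.1*a-R@g),pts=(GP,np.array([0,0,-.025])))
go(M,T(R,C-R@g),q0=q)
E
```

```text
N 9 row [0.208, 0.0, 0.051, -0.003, -0.777, 0.001]
end err mm [-0.14  0.17  0.01] path [[0.528, 0.004, 0.118], [0.528, 0.013, 0.119], [0.529, 0.021, 0.12], [0.529, 0.03, 0.119], [0.529, 0.038, 0.118], [0.53, 0.046, 0.115], [0.53, 0.054, 0.112], [0.53, 0.062, 0.107], [0.53, 0.068, 0.102]]
  pt [[0.528, -0.013, 0.159], [0.528, -0.0, 0.162], [0.529, 0.013, 0.164], [0.529, 0.027, 0.164], [0.529, 0.041, 0.162], [0.53, 0.054, 0.159], [0.53, 0.067, 0.154], [0.531, 0.079, 0.148], [0.531, 0.091, 0.141]] [0.531, 0.091, 0.141]
  pt [[0.528, -0.006, 0.141], [0.528, 0.005, 0.143], [0.529, 0.017, 0.144], [0.529, 0.028, 0.144], [0.529, 0.04, 0.143], [0.53, 0.051, 0.14], [0.53, 0.061, 0.136], [0.53, 0.071, 0.13], [0.531, 0.081, 0.124]] [0.531, 0.081, 0.124]
  rate frac of limit 0.57 q end [  9.7  32.   82.1 -30.5  74.8  22.2] []
N 3 row [-0.001, 0.001, 0.834, 0.001, 0.0, -0.001]
end err mm [0.02 0.02 0.  ] path [[0.53, 0.052, 0.073], [0.529, 0.035, 0.044], [0.529, 0.018, 0.016]]
  rate frac of limit 0.36 q end [  4.5  37.6  89.6 -34.5  61.4  25.7] []
```

jog_arm(plan=[[[0.208,0,0.051,-0.003,-0.777,0.001],[0.208,0,0.051,-0.003,-0.777,0.001],[0.208,0,0.051,-0.003,-0.777,0.001],[0.208,0,0.051,-0.003,-0.777,0.001],[0.208,0,0.051,-0.003,-0.777,0.001],[0.208,0,0.051,-0.003,-0.777,0.001],[0.208,0,0.051,-0.003,-0.777,0.001],[0.208,0,0.051,-0.003,-0.777,0.001],[0.208,0,0.051,-0.003,-0.777,0.001],[0,0,0,0,0,0]]])

```text
time_s: 22.6
position: [0.5295, 0.0707, 0.1]
tool_rot: [[0.024, 1.0, -0.018], [0.864, -0.03, -0.503], [-0.503, -0.003, -0.864]]
ft_force: [0.2, 0.1, -0.1]
grip_width: 0.0514
```

jog_arm(plan=[[[0,0,0,0,0,0],[0,0,0,0,0,0]]])

```text
time_s: 22.8
position: [0.531, 0.0673, 0.1031]
tool_rot: [[0.032, 0.999, -0.016], [0.866, -0.036, -0.499], [-0.5, 0.002, -0.866]]
ft_force: [-0.0, -0.8, 0.1]
grip_width: 0.051
```

```bash
python3 - <<'E'
from ik import *
a=-.5*P-.866*Z;R=tool(a,B);g=np.array([0,0,-.0455]);C=np.array([.5295,.041,.055])
go(cur(),T(R,C-R@g))
E
python3 r4.py 22.png
```

```text
N 3 row [0.01, -0.005, 0.836, 0.003, -0.001, -0.005]
end err mm [ 0.05 -0.06 -0.02] path [[0.53, 0.051, 0.074], [0.53, 0.035, 0.045], [0.529, 0.018, 0.016]]
  rate frac of limit 0.36 q end [  4.5  37.6  89.6 -34.5  61.4  25.7] []
G [0.53166845 0.08947784 0.14161266]
side 87
y range -0.015750974383863015 0.0985977467158267
[0.529  0.0132 0.0577]
[0.5288 0.0339 0.0588]
[0.5297 0.0531 0.0596]
[0.5303 0.0732 0.0592]
[0.528  0.0869 0.0658]
top 155
y range -0.023431904729913397 0.08848352507606817
[ 0.5271 -0.0094  0.0585]
[0.5264 0.0157 0.0592]
[0.5288 0.0357 0.0584]
[0.5302 0.0551 0.0588]
[0.5307 0.0784 0.06  ]
```

View pics/z22.png

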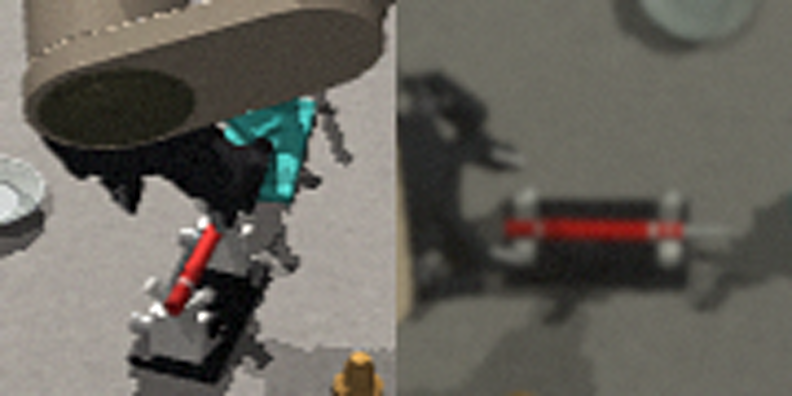

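```bash
python3 - <<'E'
from ik import *
M=cur();c=proj('top',np.array([.53,.03,.08]))[0].astype(int);o=c-[45,50]
for X in([0,.03,-.03],[0,-.03,-.03],[0,0,-.0445]):
    w=M[:3,3]+M[:3,:3]@np.array(X);print(X,(proj('top',w)[0]-o)*4.4+[396,0],np.round(w,3))
print((proj('top',np.array([.531,.08,.061]))[0]-o)*4.4+[396,0])
E
```

```text
[0, 0.03, -0.03] [513.20796539 160.13970196] [0.562 0.081 0.13 ]
[0, -0.03, -0.03] [511.24980571 255.92511611] [0.502 0.083 0.129]
[0, 0, -0.0445] [499.65638039 204.31879252] [0.532 0.089 0.142]
[518.85464878 226.09240292]
```

jog_arm(plan=[[[0.01,-0.005,0.836,0.003,-0.001,-0.005],[0.01,-0.005,0.836,0.003,-0.001,-0.005],[0.01,-0.005,0.836,0.003,-0.001,-0.005],[0,0,0,0,0,0],[0,0,0,0,0,0],[0,0,0,0,0,0]]])

```text
time_s: 23.5
position: [0.5298, 0.0189, 0.0173]
tool_rot: [[0.031, 0.999, -0.014], [0.865, -0.034, -0.501], [-0.501, 0.003, -0.866]]
ft_force: [-0.4, -0.0, 0.6]
grip_width: 0.0513
```

jog_arm(plan=[[[0,0,0,0,0,0],[0,0,0,0,0,0],[0,0,0,0,0,0],[0,0,0,0,0,0],[0,0,0,0,0,0],[0,0,0,0,0,0]]], grip=-1, squeeze=60)

```text
time_s: 24.1
position: [0.5301, 0.0189, 0.0165]
tool_rot: [[0.031, 0.999, -0.014], [0.865, -0.033, -0.501], [-0.501, 0.004, -0.866]]
ft_force: [5.0, 3.0, 6.1]
grip_width: 0.0092
```

Lift straight up 90 mm (up = -0.5 along tool x and -0.866 along tool z).

jog_arm(plan=[[[-0.125,0,-0.217,0,0,0],[-0.25,0,-0.433,0,0,0],[-0.25,0,-0.433,0,0,0],[-0.25,0,-0.433,0,0,0],[-0.25,0,-0.433,0,0,0],[0,0,0,0,0,0],[0,0,0,0,0,0]]])

```text
time_s: 24.8
position: [0.5281, 0.0186, 0.1053]
tool_rot: [[0.03, 0.999, -0.018], [0.865, -0.035, -0.501], [-0.501, -0.001, -0.865]]
ft_force: [0.8, 0.2, 0.5]
grip_width: 0.0093
```

```bash
python3 r4.py 23.png; python3 - <<'E'
from ik import *
p=np.array([-.866,0,.5]);pt=GP+.1025*p; bt=GP-.0475*p
T0=cur();print('p world',T0[:3,:3]@p)
yaw=15;d=np.array([np.sin(np.radians(yaw)),np.cos(np.radians(yaw))]);a=hang(d,30);y=np.array([d[1],-d[0],0]);R=tool(a,y)
print('p hang',R@p)
W=T(R,np.array([.51,.16,.34])-R@GP)
M,q=go(T0,W,pts=(pt,bt,GP))
V=T(R,np.array([.505,.356,.235])-R@GP)
go(M,V,pts=(pt,GP),q0=q)
E
```

```text
G [0.52892864 0.0409284  0.14380499]
side 48
y range 0.04072442961919776 0.08876543518217139
[0.5288 0.0505 0.1477]
[0.5259 0.0628 0.1514]
[0.5264 0.0706 0.1517]
[0.529  0.0813 0.1458]
[0.5292 0.086  0.1465]
top 104
y range -0.025060874843085314 0.05552379494500049
[ 0.5243 -0.016   0.1472]
[0.5255 0.0014 0.1474]
[0.5261 0.015  0.1473]
[0.5271 0.0293 0.1474]
[0.5282 0.0461 0.1509]
p world [-0.03442384 -0.99938424  0.0014652 ]
p hang [ 3.28749162e-06  1.22690857e-05 -9.99978000e-01]
N 13 row [0.459, -0.036, -0.373, -0.035, 0.803, 0.125]
end err mm [-0.02 -0.24  0.15] path [[0.527, 0.042, 0.108], [0.527, 0.087, 0.124], [0.527, 0.126, 0.15], [0.526, 0.159, 0.184], [0.525, 0.182, 0.225], [0.523, 0.195, 0.271], [0.52, 0.197, 0.318]]
  pt [[0.523, -0.042, 0.137], [0.519, -0.002, 0.132], [0.517, 0.039, 0.136], [0.515, 0.078, 0.15], [0.514, 0.112, 0.172], [0.512, 0.14, 0.202], [0.51, 0.16, 0.238]] [0.51, 0.16, 0.238]
  pt [[0.53, 0.107, 0.155], [0.529, 0.138, 0.185], [0.528, 0.162, 0.221], [0.525, 0.177, 0.262], [0.522, 0.181, 0.305], [0.517, 0.175, 0.348], [0.51, 0.16, 0.388]] [0.51, 0.16, 
[... 184 characters left out ...]
.34]
  rate frac of limit 0.58 q end [-20.   14.1  91.1  59.9  86.6 -15.6] []
N 6 row [0.012, -0.232, 0.898, 0.001, -0.001, 0.0]
end err mm [-0.05 -0.12 -0.05] path [[0.519, 0.23, 0.3], [0.518, 0.262, 0.283], [0.517, 0.295, 0.265], [0.517, 0.328, 0.248], [0.516, 0.36, 0.23], [0.515, 0.393, 0.213]]
  pt [[0.509, 0.192, 0.22], [0.508, 0.225, 0.203], [0.508, 0.258, 0.185], [0.507, 0.291, 0.168], [0.506, 0.323, 0.15], [0.505, 0.356, 0.132]] [0.505, 0.356, 0.132]
  pt [[0.509, 0.192, 0.323], [0.508, 0.225, 0.305], [0.507, 0.258, 0.288], [0.507, 0.291, 0.27], [0.506, 0.323, 0.252], [0.505, 0.356, 0.235]] [0.505, 0.356, 0.235]
  rate frac of limit 0.44 q end [  4.8  23.5  97.3  71.   59.5 -20.2] []
```

View pics/z23.png

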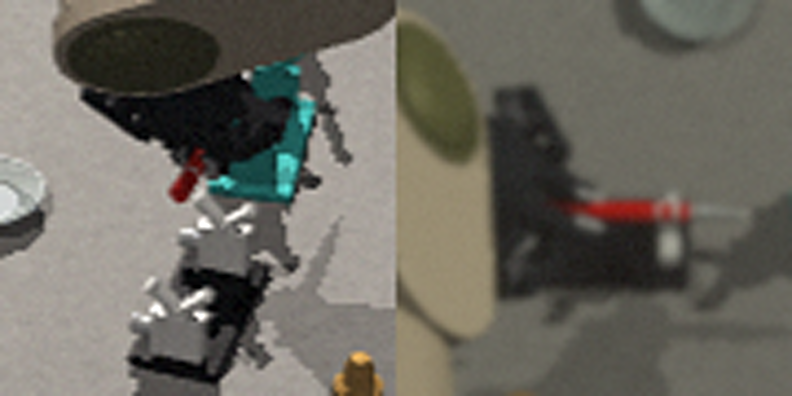

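jog_arm(plan=[[[0.459,-0.036,-0.373,-0.035,0.803,0.125],[0.459,-0.036,-0.373,-0.035,0.803,0.125],[0.459,-0.036,-0.373,-0.035,0.803,0.125],[0.459,-0.036,-0.373,-0.035,0.803,0.125],[0.459,-0.036,-0.373,-0.035,0.803,0.125],[0.459,-0.036,-0.373,-0.035,0.803,0.125],[0.459,-0.036,-0.373,-0.035,0.803,0.125],[0.459,-0.036,-0.373,-0.035,0.803,0.125],[0.459,-0.036,-0.373,-0.035,0.803,0.125],[0.459,-0.036,-0.373,-0.035,0.803,0.125]]])

```text
time_s: 25.9
position: [0.5247, 0.1904, 0.2488]
tool_rot: [[0.143, 0.976, 0.161], [0.757, -0.213, 0.617], [0.637, 0.033, -0.77]]
ft_force: [-0.1, -0.5, -1.4]
grip_width: 0.0094
```

jog_arm(plan=[[[0.459,-0.036,-0.373,-0.035,0.803,0.125],[0.459,-0.036,-0.373,-0.035,0.803,0.125],[0.459,-0.036,-0.373,-0.035,0.803,0.125],[0,0,0,0,0,0],[0,0,0,0,0,0],[0,0,0,0,0,0]]])

```text
time_s: 26.5
position: [0.5201, 0.1973, 0.3181]
tool_rot: [[0.127, 0.966, 0.225], [0.484, -0.258, 0.836], [0.866, 0.002, -0.501]]
ft_force: [0.3, 0.6, -0.8]
grip_width: 0.0088
```

```bash
cat > r5.py <<'E'
from ik import *
import sys
f=sys.argv[1];h=float(sys.argv[2])
yaw=15;d=np.array([np.sin(np.radians(yaw)),np.cos(np.radians(yaw))]);a=hang(d,30);y=np.array([d[1],-d[0],0]);R=tool(a,y)
M=cur();G=M[:3,3]+M[:3,:3]@GP;print('G',G,'p',M[:3,:3]@[-.866,0,.5])
go(M,T(R,np.array([.505,.356,h])-R@GP))
for n in('side','top'):
    save(n,n+f);dd=np.load(f'pics/{n}_d.npy');p=np.load(f'pics/{n}_p.npy').astype(int)
    v,u=np.indices(dd.shape);m=dd>0;W=world(n,np.c_[u[m],v[m]],dd[m]);c=p[m]
    k=(np.hypot(W[:,0]-G[0],W[:,1]-G[1])<.035)&(W[:,2]>.085)&(W[:,2]<G[2]+.06)
    b=(c[:,0]>c[:,2]*1.6)&(c[:,0]>c[:,1]*1.6)
    Q=W[k&b];print(n,len(Q),Q[:,2].min() if len(Q) else 0,Q[:,2].max() if len(Q) else 0)
    if len(Q)>5:
        for ch in np.array_split(Q[np.argsort(Q[:,2])],5): print(np.round(ch.mean(0),4))
    Q=W[k&(W[:,2]<G[2]-.06)];print('lo',np.round(Q[np.argsort(Q[:,2])][:8],4).tolist())
X=np.array([.505,.33,.12])
c=proj('side',X)[0].astype(int)
p=np.load('pics/side_p.npy')[max(0,c[1]-55):max(0,c[1]-55)+90,c[0]-45:c[0]+45,::-1]
c=proj('top',X)[0].astype(int)
q=np.load('pics/top_p.npy')[c[1]-45:c[1]+45,c[0]-45:c[0]+45,::-1]
cv2.imwrite('pics/z'+f,cv2.resize(np.hstack([p,q]),None,fx=4.4,fy=4.4,interpolation=cv2.INTER_CUBIC))
E
python3 r5.py 24.png .235
```

```text
G [0.51011792 0.16014661 0.34043575] p [ 0.00191034 -0.0015558  -0.99997496]
N 6 row [0.012, -0.232, 0.897, 0.001, 0.001, 0.002]
end err mm [ 0.01 -0.1   0.05] path [[0.519, 0.23, 0.301], [0.518, 0.263, 0.283], [0.518, 0.295, 0.265], [0.517, 0.328, 0.248], [0.516, 0.36, 0.23], [0.515, 0.393, 0.213]]
  rate frac of limit 0.44 q end [  4.8  23.5  97.3  71.   59.5 -20.2] []
side 164 0.2714516626371579 0.38849859263365916
[0.5081 0.1638 0.2873]
[0.51   0.1638 0.3149]
[0.5101 0.1619 0.3516]
[0.5102 0.1569 0.3676]
[0.5088 0.163  0.3828]
lo [[0.5094, 0.1617, 0.2381], [0.5103, 0.1588, 0.2389], [0.5092, 0.1629, 0.2449], [0.5102, 0.1595, 0.2453], [0.5121, 0.1616, 0.2463], [0.5113, 0.1644, 0.2513], [0.509, 0.1637, 0.2513], [0.5078, 0.1594, 0.2517]]
top 52 0.3357029264276719 0.3895433524951909
[0.5052 0.1691 0.3407]
[0.5095 0.161  0.3571]
[0.5077 0.1611 0.3804]
[0.5102 0.1624 0.3862]
[0.5077 0.163  0.388 ]
lo []
```

View pics/z24.png

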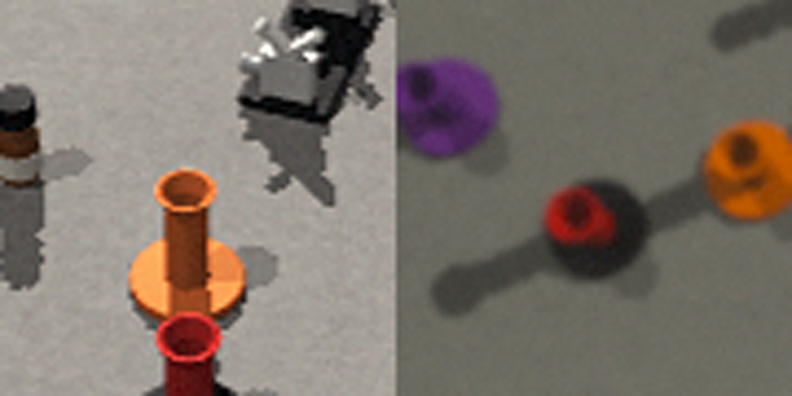

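jog_arm(plan=[[[0.012,-0.232,0.897,0.001,0.001,0.002],[0.012,-0.232,0.897,0.001,0.001,0.002],[0.012,-0.232,0.897,0.001,0.001,0.002],[0.012,-0.232,0.897,0.001,0.001,0.002],[0.012,-0.232,0.897,0.001,0.001,0.002],[0.012,-0.232,0.897,0.001,0.001,0.002],[0,0,0,0,0,0],[0,0,0,0,0,0],[0,0,0,0,0,0]]])

```text
time_s: 27.5
position: [0.5157, 0.3926, 0.2146]
tool_rot: [[0.127, 0.966, 0.226], [0.481, -0.259, 0.837], [0.867, 0.002, -0.498]]
ft_force: [0.1, 0.7, -0.5]
grip_width: 0.0091
```

```bash
python3 r5.py 25.png .155
```

```text
G [0.50567903 0.35536654 0.23671415] p [ 0.0025973   0.00173881 -0.99997311]
N 3 row [-0.589, -0.008, 0.343, 0.004, -0.005, 0.003]
end err mm [0.06 0.04 0.01] path [[0.516, 0.393, 0.187], [0.515, 0.393, 0.16], [0.515, 0.393, 0.133]]
  rate frac of limit 0.38 q end [  4.8  31.1 102.1  78.6  56.2 -34.4] []
side 185 0.13550831369255936 0.2857034548200183
[0.5047 0.3596 0.1797]
[0.505  0.3595 0.2072]
[0.5054 0.3549 0.2472]
[0.5058 0.3526 0.2647]
[0.5046 0.3578 0.2806]
lo [[0.5058, 0.3582, 0.1355], [0.5044, 0.3553, 0.1363], [0.5057, 0.3584, 0.1389], [0.5042, 0.3557, 0.1399], [0.5063, 0.3567, 0.1402], [0.5041, 0.3559, 0.1432], [0.506, 0.3572, 0.1438], [0.5063, 0.3562, 0.1459]]
top 60 0.1918864248980356 0.2871513049574271
[0.5045 0.3519 0.2168]
[0.505  0.3533 0.2476]
[0.4996 0.3477 0.2672]
[0.5047 0.3548 0.2795]
[0.5048 0.357  0.2844]
lo [[0.5094, 0.3534, 0.1762]]
```

View pics/z25.png

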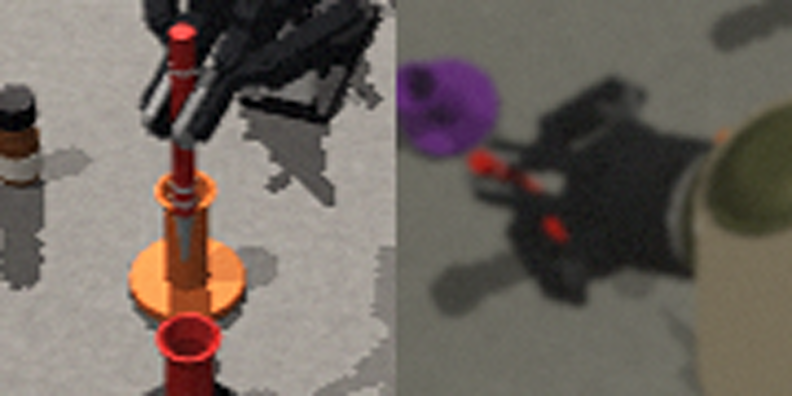

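jog_arm(plan=[[[-0.589,-0.008,0.343,0.004,-0.005,0.003],[-0.589,-0.008,0.343,0.004,-0.005,0.003],[-0.589,-0.008,0.343,0.004,-0.005,0.003],[0,0,0,0,0,0],[0,0,0,0,0,0],[0,0,0,0,0,0]]])

```text
time_s: 28.2
position: [0.5153, 0.3935, 0.134]
tool_rot: [[0.128, 0.966, 0.225], [0.482, -0.259, 0.837], [0.867, 0.001, -0.499]]
ft_force: [-0.2, 0.7, -0.1]
grip_width: 0.0094
```

```bash
python3 r5.py 26.png .122
```

```text
G [0.50530362 0.35626591 0.1561927 ] p [ 1.53618936e-03  9.31030444e-04 -9.99976386e-01]
N 1 row [-0.746, -0.007, 0.419, 0.004, -0.009, 0.007]
end err mm [ 0.01 -0.    0.02] path [[0.515, 0.393, 0.1]]
  rate frac of limit 0.48 q end [  4.8  34.7 103.5  82.   55.4 -40.3] []
side 173 0.08715639596976536 0.20555661169962394
[0.5044 0.3597 0.104 ]
[0.5053 0.3615 0.1289]
[0.5062 0.3539 0.1666]
[0.504  0.3533 0.1824]
[0.5049 0.3582 0.1995]
lo [[0.5012, 0.3597, 0.087], [0.5033, 0.3605, 0.0872], [0.5023, 0.3637, 0.0874], [0.5084, 0.3599, 0.0883], [0.5017, 0.3583, 0.0887], [0.5033, 0.3605, 0.0905], [0.5054, 0.3614, 0.0908], [0.502, 0.3572, 0.0908]]
top 68 0.09230830270606766 0.20580511966249262
[0.5048 0.3535 0.122 ]
[0.5032 0.3459 0.1617]
[0.502  0.3488 0.176 ]
[0.5007 0.3524 0.195 ]
[0.504  0.3576 0.2037]
lo [[0.5051, 0.3527, 0.0923]]
```

View pics/z26.png

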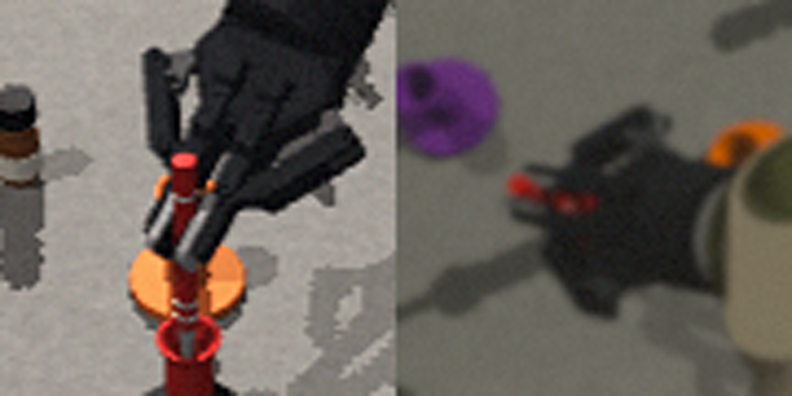

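jog_arm(plan=[[[-0.2,0,0.115,0,0,0],[-0.2,0,0.115,0,0,0],[-0.2,0,0.115,0,0,0],[0,0,0,0,0,0],[0,0,0,0,0,0]]])

```text
time_s: 28.8
position: [0.5145, 0.3937, 0.1041]
tool_rot: [[0.131, 0.966, 0.223], [0.483, -0.258, 0.837], [0.866, -0.002, -0.5]]
ft_force: [-0.1, -0.7, -0.5]
grip_width: 0.0093
```

jog_arm(plan=[[[-0.13,0,0.075,0,0,0],[-0.087,0,0.05,0,0,0],[0,0,0,0,0,0],[0,0,0,0,0,0]]])

```text
time_s: 29.2
position: [0.5145, 0.3937, 0.0945]
tool_rot: [[0.13, 0.966, 0.223], [0.483, -0.258, 0.837], [0.866, -0.001, -0.5]]
ft_force: [0.2, -0.3, 0.3]
grip_width: 0.009
```

jog_arm(plan=[[[-0.065,0,0.038,0,0,0],[0,0,0,0,0,0],[0,0,0,0,0,0]]])

```text
time_s: 29.5
position: [0.5147, 0.3938, 0.0921]
tool_rot: [[0.129, 0.966, 0.224], [0.482, -0.258, 0.837], [0.867, -0.001, -0.499]]
ft_force: [0.8, 0.4, 3.8]
grip_width: 0.0092
```

jog_arm(plan=[[[-0.022,0,0.0125,0,0,0],[0,0,0,0,0,0],[-0.011,0,0.006,0,0,0],[0,0,0,0,0,0]]])

```text
time_s: 29.9
position: [0.5149, 0.3941, 0.0916]
tool_rot: [[0.128, 0.966, 0.224], [0.48, -0.258, 0.838], [0.868, 0.0, -0.497]]
ft_force: [-1.7, -0.8, 9.2]
grip_width: 0.0095
```

```bash
python3 - <<'E'
from ik import *
M=cur();G=M[:3,3]+M[:3,:3]@GP;print(G)
for n in('side','top'):
    save(n,n+'27.png');dd=np.load(f'pics/{n}_d.npy');p=np.load(f'pics/{n}_p.npy').astype(int)
    v,u=np.indices(dd.shape);m=dd>0;W=world(n,np.c_[u[m],v[m]],dd[m]);c=p[m]
    b=(c[:,0]>c[:,2]*1.6)&(c[:,0]>c[:,1]*1.6)&(np.hypot(W[:,0]-.505,W[:,1]-.356)<.02)&(W[:,2]>.12)
    print(n,np.round(np.sort(W[b][:,2])[-12:],4), np.round(np.median(W[b&(W[:,2]>.155)],0),4))
E
```

```text
[0.50494399 0.35678978 0.11373151]
side [0.1605 0.1607 0.1608 0.161  0.1612 0.1616 0.1617 0.1617 0.1618 0.1629
 0.163  0.1637] [0.5048 0.3586 0.1602]
top [0.1588 0.16   0.1601 0.1603 0.1609 0.1612 0.1612 0.1614 0.1614 0.1628
 0.1636 0.164 ] [0.5039 0.3575 0.1603]
```

The butt is at 161 mm, so the point is on the floor. I'll ease off, release and retreat.

jog_arm(plan=[[[0.018,0,-0.01,0,0,0],[0,0,0,0,0,0]]])

```text
time_s: 30.2
position: [0.5148, 0.3939, 0.0919]
tool_rot: [[0.129, 0.966, 0.224], [0.482, -0.258, 0.837], [0.867, -0.0, -0.498]]
ft_force: [0.3, -1.0, 6.7]
grip_width: 0.0098
```

jog_arm(plan=[[[0,0,0,0,0,0],[0,0,0,0,0,0],[0,0,0,0,0,0],[0,0,0,0,0,0],[0,0,0,0,0,0]]], grip=0.2)

```text
time_s: 30.7
position: [0.5144, 0.3937, 0.0907]
tool_rot: [[0.13, 0.966, 0.223], [0.483, -0.258, 0.837], [0.866, -0.001, -0.5]]
ft_force: [-0.3, 0.1, -0.2]
grip_width: 0.0507
```

jog_arm(plan=[[[0,0,-0.4,0,0,0],[0,0,-0.8,0,0,0],[0,0,-0.8,0,0,0],[0,0,-0.8,0,0,0],[0,0,-0.8,0,0,0],[0,0,-0.8,0,0,0],[0,0,0,0,0,0],[0,0,0,0,0,0],[0,0,0,0,0,0],[0,0,0,0,0,0]]])

```text
time_s: 31.7
position: [0.4748, 0.247, 0.1784]
tool_rot: [[0.13, 0.966, 0.222], [0.483, -0.257, 0.837], [0.866, -0.002, -0.5]]
ft_force: [-0.5, 0.5, -0.4]
grip_width: 0.0511
```

```bash
python3 m.py | grep -E "probe|vial|dish|chuck"; python3 - <<'E'
from h import *
for n in('side','top'):
    dd=np.load(f'pics/{n}_d.npy');v,u=np.indices(dd.shape);m=dd>0;W=world(n,np.c_[u[m],v[m]],dd[m])
    for nm,c in(('red',(.505,.356)),('blue',(.5675,-.37))):
        k=(np.hypot(W[:,0]-c[0],W[:,1]-c[1])<.025)&(W[:,2]>.12);Q=W[k];print(n,nm,len(Q),np.round(np.percentile(Q[:,2],98),4) if len(Q) else 0,np.round(np.median(Q[Q[:,2]>.15],0),3) if len(Q) else 0)
s=env.observe();print(s['time_s'],s['position'],s['ft_force'],np.abs(s['qvel']).max())
p=np.load('pics/top_p.npy');cv2.imwrite('pics/t28.png',p[:,:,::-1]);p=np.load('pics/side_p.npy');cv2.imwrite('pics/s28.png',p[:,:,::-1])
E
```

```text
top red_probe 0.53 [163. 220. 172. 227.] 48 med [0.501 0.347 0.127] lo [0.498 0.342 0.063] hi [0.507 0.366 0.162]
top vial 0.5 [224. 164. 236. 173.] 99 med [0.664 0.191 0.059] lo [0.657 0.18  0.02 ] hi [0.679 0.202 0.065]
top chuck 0.45 [163. 219. 175. 227.] 39 med [0.501 0.346 0.133] lo [0.498 0.341 0.078] hi [0.506 0.352 0.163]
top chuck 0.45 [224. 160. 234. 174.] 127 med [0.666 0.191 0.055] lo [ 0.657  0.18  -0.   ] hi [0.69  0.205 0.065]
side blue_probe 0.44 [291. 124. 300. 150.] 32 med [ 0.566 -0.374  0.146] lo [ 0.56  -0.381  0.076] hi [ 0.571 -0.366  0.161]
side red_probe 0.65 [241. 271. 246. 306.] 183 med [0.503 0.351 0.121] lo [0.499 0.344 0.071] hi [0.509 0.357 0.159]
side vial 0.46 [196. 246. 209. 265.] 207 med [0.668 0.199 0.04 ] lo [0.659 0.183 0.01 ] hi [0.68  0.204 0.063]
side dish 0.75 [207. 201. 236. 218.] 302 med [ 0.713 -0.055  0.008] lo [ 0.679 -0.082  0.002] hi [ 0.743 -0.019  0.014]
side chuck 0.52 [299. 244. 310. 263.] 158 med [0.411 0.089 0.019] lo [ 0.398  0.052 -0.001] hi [0.427 0.096 0.041]
side red 95 0.1622 [0.503 0.346 0.158]
side blue 22 0.1608 [ 0.564 -0.378  0.158]
top red 28 0.164 [0.504 0.344 0.16 ]
top blue 44 0.1616 [ 0.562 -0.377  0.157]
32.7 [0.47521676 0.24639207 0.17885187] [-0.43817405 -0.88675511 -0.78119323] 0.05050999029981023
```

View pics/s28.png

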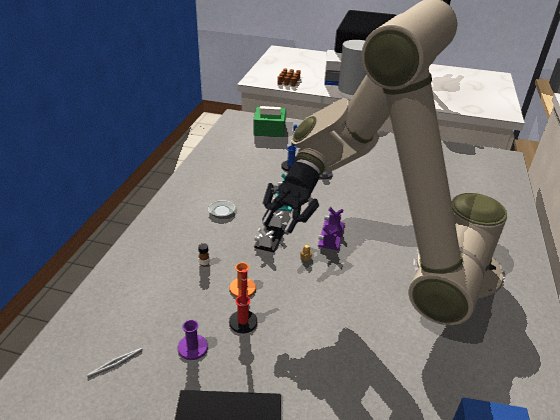

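View pics/t28.png

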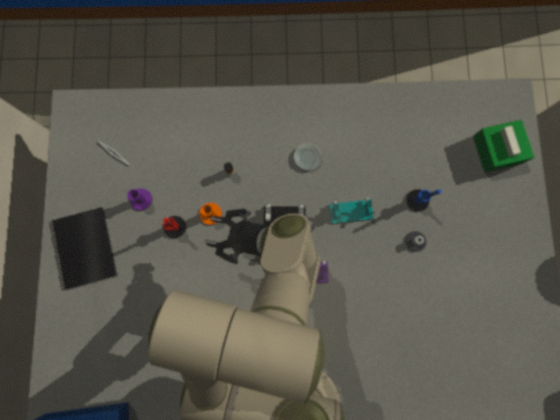

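Both probes stand in their own tubes: red at side (243,290), blue at side (292,150). The vial, dish and chuck are where they were and the gripper touches nothing.

```bash
python3 -c "
from rig import close_job
print(close_job())"
```

```text
the job is handed in; nothing more can be done
None
```

Both probes are in their own tubes, point down and resting on the floor, and the job was handed in at about 33 s of the 72 s allowed.

- **Order:** I took the blue probe from the cradle and put it in the blue tube. Then I took the red probe from its stand, laid it across both forks and let go. I gripped it again from the other side and put it in the red tube.
- **Final checks:** The last pictures put both butt ends 161–164 mm above the bench; a probe resting on the floor should read 161 mm. I felt contact before each release: about 4 N for blue and about 9 N for red, eased to about 7 N. Both probes lean slightly within their bores.
- **Bystanders:** The vial and chuck measured where they started, within about 2 mm. The final dish reading came only from the side camera, because the top-camera search missed it. The top picture shows it in place.
- **Disagreement, TCP:** The reported TCP lay about 25 mm beyond where the pictures showed the fingertips. I worked from the pictures, using a grasp point about 45 mm behind the reported TCP, and the grasps held.
- **Disagreement, grip width:** It read about 9 mm on the 12 mm handles. I left this unexplained, since the grips held.

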